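Wipe the checking plate clear, then gauge both ends of a crank arm under its bridge

TASK

Take the scraper block from its mat and with it wipe all the loose offcuts off the steel checking plate into the chip tray at the plate's far end, never touching them with the fingers, then stand the scraper upright on its mat again. Now gauge the crank arm that lies right beside the plate: with it flat on the cleared plate, slide its ringed end in under the bridge until it meets the stop, draw it out, turn it end for end and slide its other end in to the stop. Finally lay the arm flat on the bench again beside the plate, on either side and clear of the plate.

Things in the scene. Friction and masses are not known exactly. Their poses are not given: they have to be found in the camera images.
- check_plate: fixed grey block with a ground steel top 250 (x) x 150 (y) mm, top face 55 mm above the table. Origin: centre of its underside, at table height. x runs along it from the bridge (near, -x end) to the chip tray (far, +x end), y to the left, z up. Curbs 8 mm thick, 8 mm above the top, run along both long sides (inner faces at y = +-75 mm)
- stop (a point): foot of the stop wall inside the bridge, on the plate's top face, at x = -115 mm, y = 0 of the plate; axes as the plate's. The bridge spans x = -125 to -65 mm and is 76 mm wide; between its cheeks is a straight passage 44 mm wide and 26 mm high under a roof whose top is 36 mm above the plate
- mouth (a point): middle of the bridge's open mouth on the plate's top face, x = -65 mm on the plate
- edge (a point): middle of the plate's far edge on its top face, x = +125 mm on the plate, where offcuts drop into the tray
- tray (a point): middle of the chip tray's floor. The open tray adjoins the plate's far edge: x = 125 to 214 mm, y = +-75 mm of the plate, floor 3 mm and walls 55 mm above the table
- mat: fixed flat black rubber mat, 100 (x) x 140 (y) x 3 mm, on the table beside the plate, on its left or its right: the scraper's home. Origin: centre of its underside
- scraper: loose, 0.28 kg, upright on its mat: aluminium foot 32 (x) x 84 (y) x 20 mm high; black web 14 mm thick (x), 60 mm wide (y), 20 to 70 mm high; on top a round black cross bar 18 mm thick, 72 mm long along y, centred 73 mm high (82 mm overall). Origin: centre of its underside; same both ways round. Hold by the web, fingers closing along x
- crank: loose black bicycle crank arm, about 190 (y) x 30 (x) x 19 (z) mm (arm itself 13 mm thick), 0.25 kg (varies), lying flat on the table on the other side of the plate from the mat. Origin: centre of its underside; its length is along y (ends at y = +-95 mm). The end at +y is round and carries a white ring, the other is plain and tapered
- end_a (a point): tip of the crank arm's ringed end, at its underside (y = +95 mm on the arm)
- end_b (a point): tip of the crank arm's plain end, at its underside (y = -95 mm on the arm)
- chip_1: loose steel strip offcut with a slight bend, about 18 (x) x 52 (y) x 8 (z) mm, 20 g; lies on the plate's top between bridge and far edge, may be absent. Origin: centre of its underside
- chip_2: loose aluminium bar offcut, straight, 13 (x) x 50 (y) x 8 (z) mm, 20 g; lies on the plate's top between bridge and far edge, may be absent. Origin: centre of its underside
- chip_3: loose steel strip offcut with a slight bend, about 18 (x) x 52 (y) x 8 (z) mm, 20 g; lies on the plate's top between bridge and far edge, may be absent. Origin: centre of its underside
- chip_4: loose aluminium bar offcut, straight, 13 (x) x 50 (y) x 8 (z) mm, 20 g; lies on the plate's top between bridge and far edge, may be absent. Origin: centre of its underside
- chip_5: loose steel strip offcut with a slight bend, about 18 (x) x 52 (y) x 8 (z) mm, 20 g; lies on the plate's top between bridge and far edge, may be absent. Origin: centre of its underside
- chip_6: loose aluminium bar offcut, straight, 13 (x) x 50 (y) x 8 (z) mm, 20 g; lies on the plate's top between bridge and far edge, may be absent. Origin: centre of its underside

How it is judged (in metres and radians):
On the way, in this order (a step that is already met when the one before it is completed fails the run):
1. the scraper stands upright on the plate, the crank arm still off it (x of scraper in the frame of check_plate between -0.07 and 0.15 m and y of scraper in the frame of check_plate between -0.08 and 0.08 m and z of scraper in the frame of check_plate below 0.064 m and angle between scraper's own z axis and vertical below 0.3 rad and height (world z) of crank below 0.04 m), for 0.1 s.
2. all offcuts are in the chip tray, the crank arm still off the plate (x of chip_1 in the frame of check_plate between 0.115 and 0.216 m and y of chip_1 in the frame of check_plate between -0.08 and 0.08 m and z of each of chip_1, chip_2, chip_3, chip_4, chip_5, chip_6 in the frame of check_plate below 0.05 m and x of chip_2 in the frame of check_plate between 0.115 and 0.216 m and y of chip_2 in the frame of check_plate between -0.08 and 0.08 m and x of chip_3 in the frame of check_plate between 0.115 and 0.216 m and y of chip_3 in the frame of check_plate between -0.08 and 0.08 m and x of chip_4 in the frame of check_plate between 0.115 and 0.216 m and y of chip_4 in the frame of check_plate between -0.08 and 0.08 m and x of chip_5 in the frame of check_plate between 0.115 and 0.216 m and y of chip_5 in the frame of check_plate between -0.08 and 0.08 m and x of chip_6 in the frame of check_plate between 0.115 and 0.216 m and y of chip_6 in the frame of check_plate between -0.08 and 0.08 m and height (world z) of crank below 0.04 m), for 0.2 s.
3. the crank arm lies flat on the plate under the bridge, its ringed end at the stop (angle between the y axis of crank and the x axis of check_plate, either way round below 0.15 rad and angle between crank's own z axis and vertical below 0.1 rad and x of chip_1 in the frame of check_plate between 0.115 and 0.216 m and y of chip_1 in the frame of check_plate between -0.08 and 0.08 m and z of each of chip_1, chip_2, chip_3, chip_4, chip_5, chip_6 in the frame of check_plate below 0.05 m and x of chip_2 in the frame of check_plate between 0.115 and 0.216 m and y of chip_2 in the frame of check_plate between -0.08 and 0.08 m and x of chip_3 in the frame of check_plate between 0.115 and 0.216 m and y of chip_3 in the frame of check_plate between -0.08 and 0.08 m and x of chip_4 in the frame of check_plate between 0.115 and 0.216 m and y of chip_4 in the frame of check_plate between -0.08 and 0.08 m and x of chip_5 in the frame of check_plate between 0.115 and 0.216 m and y of chip_5 in the frame of check_plate between -0.08 and 0.08 m and x of chip_6 in the frame of check_plate between 0.115 and 0.216 m and y of chip_6 in the frame of check_plate between -0.08 and 0.08 m and x of end_a in the frame of check_plate below -0.106 m and x of crank in the frame of check_plate below 0 m and z of crank in the frame of check_plate between 0.05 and 0.061 m and y of end_a in the frame of check_plate between -0.025 and 0.025 m), for 0.2 s.
4. the crank arm lies flat on the plate under the bridge, its plain end at the stop (angle between the y axis of crank and the x axis of check_plate, either way round below 0.15 rad and angle between crank's own z axis and vertical below 0.1 rad and x of chip_1 in the frame of check_plate between 0.115 and 0.216 m and y of chip_1 in the frame of check_plate between -0.08 and 0.08 m and z of each of chip_1, chip_2, chip_3, chip_4, chip_5, chip_6 in the frame of check_plate below 0.05 m and x of chip_2 in the frame of check_plate between 0.115 and 0.216 m and y of chip_2 in the frame of check_plate between -0.08 and 0.08 m and x of chip_3 in the frame of check_plate between 0.115 and 0.216 m and y of chip_3 in the frame of check_plate between -0.08 and 0.08 m and x of chip_4 in the frame of check_plate between 0.115 and 0.216 m and y of chip_4 in the frame of check_plate between -0.08 and 0.08 m and x of chip_5 in the frame of check_plate between 0.115 and 0.216 m and y of chip_5 in the frame of check_plate between -0.08 and 0.08 m and x of chip_6 in the frame of check_plate between 0.115 and 0.216 m and y of chip_6 in the frame of check_plate between -0.08 and 0.08 m and x of end_b in the frame of check_plate below -0.106 m and x of crank in the frame of check_plate below 0 m and z of crank in the frame of check_plate between 0.05 and 0.061 m and y of end_b in the frame of check_plate between -0.025 and 0.025 m), for 0.2 s.
At the end, for the whole second after the job is handed in: Every offcut is in the chip tray; both arm ends have been at the stop (within 9 mm, arm flat), ringed end first; the arm lies flat on the bench, its centre over 100 mm from the plate's middle line; the scraper stands upright, its centre over its mat; both released, at rest (x of chip_1 in the frame of check_plate between 0.115 and 0.216 m and y of chip_1 in the frame of check_plate between -0.08 and 0.08 m and z of each of chip_1, chip_2, chip_3, chip_4, chip_5, chip_6 in the frame of check_plate below 0.05 m and x of chip_2 in the frame of check_plate between 0.115 and 0.216 m and y of chip_2 in the frame of check_plate between -0.08 and 0.08 m and x of chip_3 in the frame of check_plate between 0.115 and 0.216 m and y of chip_3 in the frame of check_plate between -0.08 and 0.08 m and x of chip_4 in the frame of check_plate between 0.115 and 0.216 m and y of chip_4 in the frame of check_plate between -0.08 and 0.08 m and x of chip_5 in the frame of check_plate between 0.115 and 0.216 m and y of chip_5 in the frame of check_plate between -0.08 and 0.08 m and x of chip_6 in the frame of check_plate between 0.115 and 0.216 m and y of chip_6 in the frame of check_plate between -0.08 and 0.08 m and (y of crank in the frame of check_plate below -0.1 m or y of crank in the frame of check_plate above 0.1 m) and (y of end_a in the frame of check_plate below -0.083 m or y of end_a in the frame of check_plate above 0.083 m or x of end_a in the frame of check_plate below -0.125 m) and (y of end_b in the frame of check_plate below -0.083 m or y of end_b in the frame of check_plate above 0.083 m or x of end_b in the frame of check_plate below -0.125 m) and height (world z) of each of crank, scraper below 0.01 m and angle between each of crank, scraper's own z axis and vertical below 0.1 rad and linear speed of each of crank, scraper below 0.02 m/s and x of scraper in the frame of mat between -0.05 and 0.05 m and y of scraper in the frame of mat between -0.07 and 0.07 m); the robot touches nothing.
It fails at once if the fingers touch an offcut (contact force between the fingers and chip_1 above 1 N or contact force between the fingers and chip_2 above 1 N or contact force between the fingers and chip_3 above 1 N or contact force between the fingers and chip_4 above 1 N or contact force between the fingers and chip_5 above 1 N or contact force between the fingers and chip_6 above 1 N).
Of chip_1, chip_2, chip_3, chip_4, chip_5, chip_6 only 3 to 6 are there at a start; the rules pass over those that are not, and their reading is None.
At some moment in a run one of crank, scraper may be knocked a few centimetres aside while the robot is not near it.
Once in a run the grip may slacken for a moment while it holds something.
It also fails if it takes over 192 s, if anything falls off the work surface, if the arm or the gripper's body presses on something with over 40 N, if the wrist force passes 120 N, or if a joint passes its speed limit or range.

ROBOT

A 6-joint arm with a two-finger parallel gripper is mounted at the origin on a cart in front of the work surface, level with it; the furniture and walls round the work are solid. World frame = base frame: x ahead of the robot, y to its left, z up, the work surface at z = 0. Lengths are in m, angles in degrees, forces in N, time in s.
With the tool pointing down it reaches from about 0.275 to 0.75 m from the base axis. Payload 10.2 kg.
Tool frame: the origin (TCP) lies at the very end of the fingers, on their centre line; the grasp point (between the pads) lies r.tcp_to_grasp behind it (r.tcp_to_grasp is the distance from the TCP to the grasp point, in m); z points along the fingers, y is the line along which they close (so a half turn about z gives the same grasp; the last joint's range is limited). The gripper opens to 88 mm and grips with 3 to 60 N. Pads are 18 mm wide; open, the fingers measure 123 mm over their backs; the gripper's body (75 mm by 187 mm) begins 45 mm behind the grasp point.
Start: joints at [55.153, 17.928, 85.812, -0, 76.261, -12.8], TCP at [0.197, 0.487, 0.239] pointing down, gripper open.
Joint ranges: [-168.41, 168.41], [-55.51, 124.54], [10.69, 146.95], [-70.63, 250.63], [1, 178], [-165.06, 165.06]. Speed limits (degrees/s): [136.94, 136.94, 172.46, 180, 180, 180].

INTERFACE

Orientations are given as a 3x3 rotation matrix whose columns are the frame's x, y, z axes.
In Python, from workcell import r gives the robot as it stands.
- The arm moves only by the tool step_arm, never from a script. Its argument "series" is a list of rows, each a list of 3 entries, a list of its own where there are three numbers: the shift along the tool's x, y, z in cm, then the turn about the tool's z in rad, then the opening, from 0 (shut) to 1 (fully open). In form: [[[dx, dy, dz], turn, fingers], ...]. A call has 1 to 5 rows; each row is the pose to reach, as a shift and turn from the pose commanded when the call began, along the tool's axes at that moment; what a row does not reach only later rows make up. A row lasts 1/10 s, in which the tool goes at most 50 mm and 8.59 degrees, less where a joint would pass 70% of its speed; a pose out of reach is approached as far as the arm can. A call with a gripper value outside its range is refused whole. The fingers move at their own pace and stop on an object; "force" is the grip in N (left out, the last holds). Time passes only in rows, so rows that repeat a pose let the fingers close. It gives the time, the measured TCP pose, the force, the opening and the grip force at its end, in the units of the state.
- r.read_state(): the state, without advancing time (a new reading comes with each control period).
- r.capture(name): name is "scene" or "side" or "wrist"; returns (picture, depth): 384x512x3 uint8, red, green, blue; 384x512 float32, m along the optical axis (not along the pixel's ray), 0 where there is no reading.
- r.camera_model(name): a dict with "intrinsics" (3x3 intrinsics, pixels), "dist_coeffs" ([k1, k2, p1, p2, k3] as OpenCV has them; the pictures are not rectified), "pose" (4x4, takes a point from camera to world coordinates); the wrist camera has in their place "hand_eye" (4x4, takes a point from camera to tool coordinates, whose origin is the TCP and whose axes are the flange's). Camera axes: x right, y down, z forward; pixel columns grow to the right and rows downward; lengths in m; the calibration is good to about 2 mm. A picture is of the moment at which its call begins: read the wrist's pose just before it. camera_model takes no time and is no camera call.
- r.sign_off(): hands the job in; it is judged then, once.
Trained networks look in the newest picture that a camera, given by its name, has taken for a name from the list of things; names that differ only in an ending like _2 or _b are one class to them, and where a whole thing is asked for, a point or a joint stands for the part that bears it (a point fixed in the world has none). Each returns a list of dicts, best first, with "p" (0 to 1); they miss things now and then, are a little off and sometimes report something else, mostly with a low value. They report only what shows in the picture. A call takes as long as a camera call.
- r.boxes_of(label, camera): "bbox" ([left, top, right, bottom] in pixels, round what is visible of it).
- r.silhouettes(label, camera): "pixels" (384x512 bool, what is visible of it) and "bbox" ([left, top, right, bottom] in pixels, round what is visible of it).
The state is a dict: "t": time; "joint_pos": joint angles; "joint_velocities": joint speeds; "joint_torque": joint torques, N m; "tcp_pos": TCP position; "orientation": TCP orientation; "force": force on the tool from outside, world axes, zero at the start; "moment": the same for the moment, N m; "width": finger opening in m; "gripper_force": force on a finger pad.
Only numpy, scipy, OpenCV 4.12 (cv2) and the standard library are available. Lean on these libraries where they do the work, as an engineer would, in place of code of your own. Each camera call takes 0.05 s, during which the arm holds its last target. There are 200 camera calls.

## Working session

There is one attempt and no reset: what is moved stays moved. The work goes in short steps, Python scripts to look and compute and a tool call to move; the robot and the scene stay as the last step left them, time stands still between calls to the robot, and variables do not carry over. Pictures are saved under pics/ and viewed, at most 14 in all, crops included, and the job is handed in when it is done.

Besides the shell and the picture viewer there is one more tool, called after "Emit:" in YAML: its name, and indented under it one key for each argument. step_arm: Moves the arm, as the interface text tells. Its arguments: {"type":"object","properties":{"series":{"type":"array","items":{"type":"array"}},"force":{"type":"number"}},"required":["series"]}

```bash
ls; mkdir -p pics
cat > h.py <<'E'
import numpy as np, cv2
from workcell import r
def save(name,fn):
    p,d=r.capture(name); cv2.imwrite('pics/'+fn,p[:,:,::-1]); return p,d
def cam(name):
    m=r.camera_model(name); K=np.array(m['intrinsics']); D=np.array(m['dist_coeffs'],float)
    if 'pose' in m: T=np.array(m['pose'])
    else:
        s=r.read_state(); B=np.eye(4); B[:3,:3]=s['orientation']; B[:3,3]=s['tcp_pos']; T=B@np.array(m['hand_eye'])
    return K,D,T
def rays(name,uv):
    K,D,T=cam(name); n=cv2.undistortPoints(np.array(uv,float).reshape(-1,1,2),K,D)[:,0]
    return T[:3,3], np.c_[n,np.ones(len(n))]@T[:3,:3].T
def onz(name,uv,z):
    o,v=rays(name,uv); return o+v*((z-o[2])/v[:,2])[:,None]
def pts(name,d,mask=None):
    v,u=np.nonzero((d>0)&(mask if mask is not None else True))
    o,ry=rays(name,np.c_[u,v]); return o+ry*d[v,u][:,None],np.c_[u,v]
def proj(name,P):
    K,D,T=cam(name); Ti=np.linalg.inv(T); rv=cv2.Rodrigues(Ti[:3,:3])[0]
    return cv2.projectPoints(np.array(P,float).reshape(-1,1,3),rv,Ti[:3,3],K,D)[0][:,0]
E
python3 - <<'E'
from h import *
s=r.read_state(); print({k:np.round(v,3).tolist() for k,v in s.items()}, r.tcp_to_grasp)
ims=[]
for n in('scene','side','wrist'):
    p,d=save(n,n+'0.png'); np.save(n+'0.npy',d)
    K,D,T=cam(n); print(n,np.round(T,3).tolist())
    for l in('scraper','crank','mat','check_plate','chip_1','chip_2','tray'):
        try: print(n,l,[(np.round(b['bbox']).tolist(),round(b['p'],2)) for b in r.boxes_of(l,n)])
        except Exception as e: print(l,e)
    ims.append(p)
cv2.imwrite('pics/all0.png',cv2.resize(np.vstack([ims[0],ims[1]])[:,:,::-1],None,fx=.78,fy=.78))
E
```

```text
pics
{'t': 0.0, 'joint_pos': [55.151, 17.959, 85.853, -0.0, 76.26, -12.8], 'joint_velocities': [0.007, 0.06, 0.139, -0.079, 0.008, 0.006], 'joint_torque': [-0.001, -40.221, -25.227, 0.069, 0.035, -0.0], 'tcp_pos': [0.197, 0.486, 0.238], 'orientation': [[-0.927, 0.375, -0.001], [0.375, 0.927, -0.001], [0.0, -0.001, -1.0]], 'force': [0.477, 0.509, -0.377], 'moment': [0.01, -0.027, -0.019], 'gripper_force': 0.0, 'width': 0.088} 0.0187
scene [[0.878, -0.326, 0.349, 0.236], [-0.478, -0.598, 0.643, -0.366], [-0.001, -0.732, -0.681, 0.656], [0.0, 0.0, 0.0, 1.0]]
scene scraper [([294.0, 215.0, 332.0, 268.0], 0.93)]
scene crank [([163.0, 154.0, 214.0, 204.0], 0.75)]
scene mat [([270.0, 224.0, 349.0, 284.0], 0.62)]
scene check_plate [([171.0, 141.0, 333.0, 261.0], 0.97)]
scene chip_1 [([276.0, 176.0, 294.0, 190.0], 0.63), ([247.0, 172.0, 260.0, 189.0], 0.61), ([229.0, 177.0, 248.0, 191.0], 0.51)]
scene chip_2 [([276.0, 176.0, 294.0, 190.0], 0.63), ([247.0, 172.0, 260.0, 189.0], 0.61), ([229.0, 177.0, 248.0, 191.0], 0.51)]
scene tray [([172.0, 139.0, 330.0, 262.0], 0.82)]
side [[0.899, -0.214, 
[... 592 characters left out ...]
], 0.65), ([272.0, 186.0, 295.0, 197.0], 0.64), ([253.0, 177.0, 268.0, 191.0], 0.59), ([294.0, 177.0, 307.0, 200.0], 0.56), ([235.0, 180.0, 256.0, 194.0], 0.53), ([167.0, 169.0, 225.0, 206.0], 0.38)]
side tray [([174.0, 157.0, 353.0, 265.0], 0.65)]
wrist [[0.375, 0.879, 0.295, 0.119], [0.927, -0.356, -0.119, 0.517], [0.001, 0.318, -0.948, 0.384], [0.0, 0.0, 0.0, 1.0]]
wrist scraper []
wrist crank []
wrist mat []
wrist check_plate [([106.0, 350.0, 205.0, 384.0], 0.79), ([202.0, 311.0, 303.0, 380.0], 0.38)]
wrist chip_1 [([108.0, 348.0, 202.0, 384.0], 0.2)]
wrist chip_2 [([108.0, 348.0, 202.0, 384.0], 0.2)]
wrist tray [([110.0, 350.0, 203.0, 384.0], 0.98), ([201.0, 313.0, 304.0, 383.0], 0.39)]
```

View pics/all0.png

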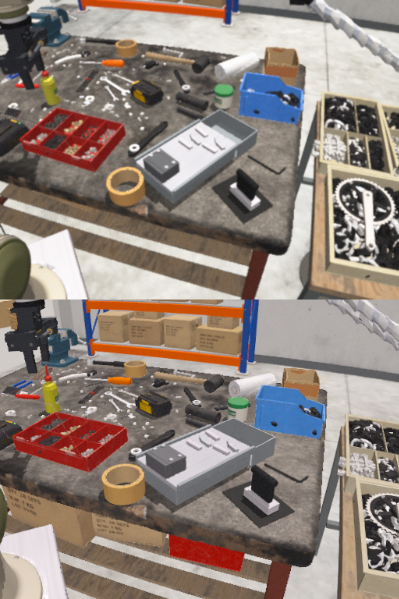

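The picture shows the plate in the middle (bridge at its left/near end, 5 chips on it), the scraper on its mat at right-front, and the crank behind the plate at about (190,178) in the scene image. I'll build a top-down map to measure them.

```bash
cat >> h.py <<'E'
def topdown(names,x0,x1,y0,y1,res,ds,ps):
    H=np.full((int((x1-x0)/res),int((y1-y0)/res)),-1.); C=np.zeros(H.shape+(3,),np.uint8)
    for n in names:
        P,uv=pts(n,ds[n]); col=ps[n][uv[:,1],uv[:,0]]
        i=((x1-P[:,0])/res).astype(int); j=((y1-P[:,1])/res).astype(int)
        ok=(i>=0)&(i<H.shape[0])&(j>=0)&(j<H.shape[1])
        for a,b,z,c in zip(i[ok],j[ok],P[ok,2],col[ok]):
            if z>H[a,b]: H[a,b]=z; C[a,b]=c
    return H,C
E
python3 - <<'E'
from h import *
ns=['scene','side']
ds={n:np.load(n+'0.npy') for n in ns}; ps={n:cv2.imread(f'pics/{n}0.png')[:,:,::-1] for n in ns}
P,uv=pts('scene',ds['scene']); print(P.min(0),P.max(0))
H,C=topdown(ns,.2,.8,-.4,.4,.004,ds,ps)
im=np.hstack([C[:,:,::-1]]); hm=cv2.applyColorMap(np.clip((H+.02)*255/.15,0,255).astype(np.uint8),cv2.COLORMAP_JET)
cv2.imwrite('pics/td.png',np.hstack([cv2.resize(x,(400,300),interpolation=0) for x in (C[:,:,::-1],hm)]))
for n in ns:
    d=ds[n]
    for l in('scraper','crank','mat','check_plate','chip_1'):
        p,_=r.capture(n)
        for b in r.silhouettes(l,n):
            if b['p']<.4: continue
            Q,_=pts(n,d,b['pixels']); 
            print(n,l,round(b['p'],2),len(Q),np.round(np.median(Q,0),3),np.round(np.percentile(Q,3,axis=0),3),np.round(np.percentile(Q,97,axis=0),3))
E
```

```text
[-0.29817707 -0.35768121 -0.79650631] [4.14523786 4.52341124 0.47954924]
scene scraper 0.59 1113 [0.578 0.023 0.038] [ 0.565 -0.01   0.009] [0.596 0.065 0.085]
scene crank 0.58 597 [0.433 0.358 0.013] [0.376 0.323 0.001] [0.525 0.409 0.019]
scene crank 0.51 8976 [0.511 0.186 0.055] [0.383 0.106 0.003] [0.722 0.327 0.092]
scene mat 0.93 1552 [0.56  0.02  0.002] [ 0.532 -0.03   0.   ] [0.63  0.104 0.005]
scene check_plate 0.73 9139 [0.512 0.187 0.055] [0.383 0.106 0.003] [0.721 0.328 0.091]
scene chip_1 0.66 126 [0.571 0.189 0.062] [0.56  0.167 0.056] [0.581 0.21  0.064]
scene chip_1 0.56 121 [0.518 0.237 0.062] [0.509 0.216 0.055] [0.528 0.258 0.065]
scene chip_1 0.42 104 [0.602 0.191 0.062] [0.597 0.169 0.057] [0.61  0.218 0.064]
scene chip_1 0.4 79 [0.583 0.263 0.063] [0.576 0.239 0.06 ] [0.59  0.285 0.064]
side scraper 0.79 1724 [0.579 0.021 0.037] [ 0.566 -0.011  0.004] [0.601 0.067 0.084]
side scraper 0.52 10613 [0.508 0.172 0.054] [0.383 0.103 0.003] [0.723 0.328 0.091]
side scraper 0.43 570 [0.45  0.366 0.012] [0.374 0.322 0.   ] [0.529 0.421 0.019]
side crank 0.91 596 [0.451 0.366 0.012] [0.375 0.321 0.   ] [0.531 0.419 0.019]
side mat 0.83 1740 [0.561 0.013 0.003] [ 0.533 -0.031  0.001] [0.631 0.103 0.004]
side chip_1 0.72 136 [0.517 0.236 0.062] [0.508 0.215 0.055] [0.527 0.259 0.064]
side chip_1 0.67 122 [0.549 0.239 0.062] [0.544 0.219 0.055] [0.558 0.27  0.064]
side chip_1 0.61 109 [0.582 0.256 0.062] [0.576 0.239 0.055] [0.592 0.281 0.064]
side chip_1 0.58 146 [0.569 0.184 0.061] [0.559 0.167 0.055] [0.581 0.208 0.063]
side chip_1 0.52 84 [0.6   0.189 0.062] [0.596 0.169 0.057] [0.607 0.211 0.064]
```

View pics/td.png

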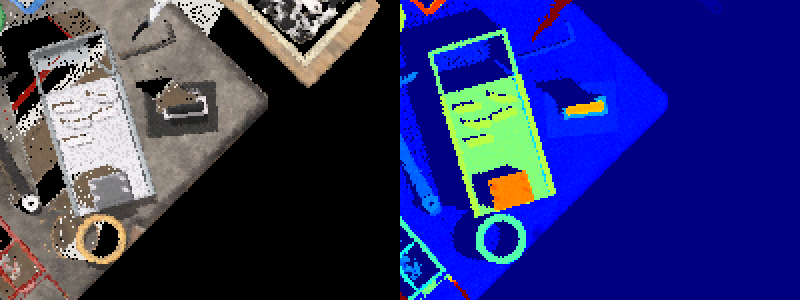

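The top-down map (up = +x, left = +y) shows the plate yawed about 12°, with the bridge at its lower end. The crank is left of it, ring end near at (30,203), and the scraper and mat are at right, at about (180,105). Next I'll fit the poses.

```bash
cat >> h.py <<'E'
def rect(P): # minAreaRect in world mm -> centre(m), yaw of long axis (deg), sizes
    (c,s,a)=cv2.minAreaRect((P[:,:2]*1000).astype(np.float32))
    if s[0]<s[1]: s=s[::-1]; a+=90
    a=(a+90)%180-90
    return np.array(c)/1000,a,np.array(s)
def clean(P,rad=.004,k=6):
    from scipy.spatial import cKDTree
    t=cKDTree(P[:,:2]); n=np.array([len(q) for q in t.query_ball_point(P[:,:2],rad)]); return P[n>k]
def cloud(names,ds): return np.vstack([pts(n,ds[n])[0] for n in names])
def box(P,a,b): return P[((P>a)&(P<b)).all(1)]
E
cat > fit.py <<'E'
from h import *
ns=['scene','side']
ds={n:np.load(n+'0.npy') for n in ns}
for N in (['scene'],['side'],ns):
    P=cloud(N,ds)
    Q=clean(box(P,[.37,.08,.05],[.75,.36,.068])); c,a,s=rect(Q); print(N,'plate+tray',c,round(a,2),s)
    R=clean(box(P,[.37,.08,.086],[.5,.25,.098])); print(' roof',*rect(R),np.median(R[:,2]))
    S=clean(box(P,[.5,-.06,.07],[.65,.12,.1]));print(' bar',*rect(S),S[:,2].max())
    F=clean(box(P,[.5,-.06,.018],[.65,.08,.025]));print(' foot',*rect(F))
    X=clean(box(P,[.33,.28,.006],[.56,.46,.03])); 
    # keep crank blob
    c,a,s=rect(X);print(' crank',c,a,s,np.percentile(X[:,2],95))
    u=np.array([np.cos(np.radians(a)),np.sin(np.radians(a))])
E
python3 fit.py
```

```text
['scene'] plate+tray [0.55332172 0.21689948] 16.48 [341.08450317 165.02775574]
 roof [0.4183736  0.17662434] -73.49406433105469 [75.45320129 58.70055771] 0.09088724295292139
 bar [0.58127832 0.02993066] -80.95350551605225 [71.37556458 14.65859604] 0.08608949978313118
 foot [0.58337701 0.03000821] -83.8985424041748 [83.29638672 31.3120575 ]
 crank [0.42090179 0.37874072] -13.212684631347656 [194.88102722 133.77111816] 0.027697384765183075
['side'] plate+tray [0.55348633 0.21616391] 16.42 [344.11721802 166.18399048]
 roof [0.41790674 0.17557462] -74.07868671417236 [73.46677399 59.26322174] 0.09025385854331106
 bar [0.58289099 0.02835762] -80.84789848327637 [72.06233215 15.80882835] 0.08589819676789262
 foot [0.58418231 0.02876624] -82.17550611495972 [83.26019287 31.82557487]
 crank [0.4210932  0.37858899] -13.509429931640625 [198.19960022 133.62231445] 0.02775427089924349
['scene', 'side'] plate+tray [0.55393799 0.21712341] 16.49 [345.59765625 167.83930969]
 roof [0.41823547 0.17783386] -73.60081100463867 [77.93606567 61.27656174] 0.09054237600740306
 bar [0.58324323 0.02939421] -82.22183513641357 [73.88621521 17.02948761] 0.08608949978313118
 foot [0.58394366 0.02988626] -82.59002256393433 [85.47967529 33.99541092]
 crank [0.42377667 0.37850061] -12.81146240234375 [205.73760986 134.26982117] 0.026734020629782522
```

Add to h.py:
```python
PO=np.array([.5093,.2037]); PY=16.45
def w2p(p): 
    a=np.radians(PY); R=np.array([[np.cos(a),np.sin(a)],[-np.sin(a),np.cos(a)]]); return (np.asarray(p)[...,:2]-PO)@R.T
def p2w(p):
    a=np.radians(PY); R=np.array([[np.cos(a),np.sin(a)],[-np.sin(a),np.cos(a)]]); return np.asarray(p)@R+PO
def plan(xy,z,yaw_y):
    s=r.read_state(); R=np.array(s['orientation']); t=np.array(s['tcp_pos'])
    d=R.T@(np.r_[xy,z]-t)*100; cy=np.degrees(np.arctan2(R[1,1],R[0,1]))
    tr=-((yaw_y-cy+180)%360-180)
    print('t',round(s['t'],1),'tcp',t.round(4),'yawy',cy.round(1),'| shift cm',d.round(2),'turn',np.radians(tr).round(3),'| w',np.round(s['width'],4),'F',np.round(s['force'],1),'gf',np.round(s['gripper_force'],1),'j6',np.round(s['joint_pos'][5]),'plate',w2p(t).round(4))
```

```text
(no output)
```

Emit:
step_arm:
  series:
    - [[-4.2, -2.2, 0], 0, 1]
    - [[-8.4, -4.4, 0], 0, 1]
    - [[-12.6, -6.6, 0], 0, 1]
    - [[-17, -9, 0], 0, 1]
    - [[-21, -11, 0], 0, 1]

```text
t: 2.7
tcp_pos: [0.3514, 0.304, 0.2389]
orientation: [[-0.927, 0.375, 0.0], [0.375, 0.927, 0.0], [-0.0, 0.0, -1.0]]
force: [1.0, 1.2, -0.0]
width: 0.0882
gripper_force: 0.0
```

Emit:
step_arm:
  series:
    - [[-4.2, -2.2, 0], 0, 1]
    - [[-8.4, -4.4, 0], 0, 1]
    - [[-12.6, -6.6, 0], 0, 1]
    - [[-17, -9, 0], 0, 1]
    - [[-21, -11, 0], 0, 1]

```text
t: 3.2
tcp_pos: [0.5049, 0.1229, 0.2388]
orientation: [[-0.927, 0.376, 0.0], [0.376, 0.927, -0.0], [-0.0, 0.0, -1.0]]
force: [-0.1, 0.6, 0.9]
width: 0.0881
gripper_force: 0.0
```

Emit:
step_arm:
  series:
    - [[0, 0, 0], 0.14, 1]
    - [[0, 0, 0], 0.28, 1]
    - [[0, 0, 0], 0.42, 1]
    - [[0, 0, 0], 0.56, 1]
    - [[0, 0, 0], 0.7, 1]

```text
t: 3.7
tcp_pos: [0.5038, 0.125, 0.2387]
orientation: [[-0.462, 0.887, -0.0], [0.887, 0.462, 0.0], [0.0, -0.0, -1.0]]
force: [0.2, 0.6, -0.1]
width: 0.0876
gripper_force: 0.0
```

Emit:
step_arm:
  series:
    - [[0, 0, 0], 0.14, 1]
    - [[0, 0, 0], 0.28, 1]
    - [[0, 0, 0], 0.36, 1]
    - [[0, 0, 0], 0.36, 1]

```text
t: 4.1
tcp_pos: [0.5038, 0.125, 0.2387]
orientation: [[-0.125, 0.992, -0.0], [0.992, 0.125, -0.0], [-0.0, -0.0, -1.0]]
force: [0.3, -1.3, 0.1]
width: 0.0881
gripper_force: 0.0
```

```bash
python3 -c "
from h import *
plan([.5835,.0297],.22,7.5)"
```

```text
t 4.1 tcp [0.5038 0.125  0.2387] yawy 7.2 | shift cm [-10.46   6.72   1.87] turn -0.005 | w 0.0881 F [ 0.3 -1.3  0.1] gf 0.0 j6 -6.0 plate [-0.0276 -0.0739]
```

Emit:
step_arm:
  series:
    - [[-3, 2, 0], 0, 1]
    - [[-6.5, 4, 0], 0, 1]
    - [[-10.5, 6.7, 0], 0, 1]
    - [[-10.5, 6.7, 0], 0, 1]
    - [[-10.5, 6.7, 0], 0, 1]

```text
t: 4.6
tcp_pos: [0.5835, 0.0288, 0.2382]
orientation: [[-0.126, 0.992, -0.001], [0.992, 0.126, 0.0], [0.0, -0.001, -1.0]]
force: [0.1, 0.5, -0.1]
width: 0.0884
gripper_force: 0.0
```

Run:
```python
from h import *
plan([.5835,.0297],.028,7.5)
p,d=save('wrist','w1.png')
P,_=pts('wrist',d); print(P.min(0),P.max(0))
S=clean(box(P,[.5,-.06,.07],[.65,.12,.1]));print(' bar',len(S),*(rect(S) if len(S) else ''))
F=clean(box(P,[.5,-.06,.016],[.65,.08,.03]));print(' foot',len(F),*(rect(F) if len(F) else ''))
p,d=save('side','s1.png')
P,_=pts('side',d)
S=clean(box(P,[.5,-.06,.07],[.65,.12,.1]));print(' bar',len(S),*(rect(S) if len(S) else ''))
F=clean(box(P,[.5,-.06,.016],[.65,.08,.026]));print(' foot',len(F),*(rect(F) if len(F) else ''))
```

```text
t 4.6 tcp [0.5835 0.0288 0.2382] yawy 7.3 | shift cm [ 0.08  0.03 21.02] turn -0.004 | w 0.0884 F [ 0.1  0.5 -0.1] gf 0.0 j6 -16.0 plate [ 0.0217 -0.1887]
[-0.41702712 -1.22646411 -0.78042541] [1.45829048 0.24966181 0.3301572 ]
 bar 1390 [0.58548523 0.03217779] -82.92074012756348 [71.68798065 17.11073875]
 foot 1056 [0.58523901 0.03197119] -83.02840232849121 [84.2432785  31.83406448]
 bar 384 [0.58202698 0.02903788] -80.04719543457031 [71.95610809 15.00218678]
 foot 411 [0.58248383 0.02940237] -79.8618860244751 [84.99558258 31.0857048 ]
```

View pics/w1.png

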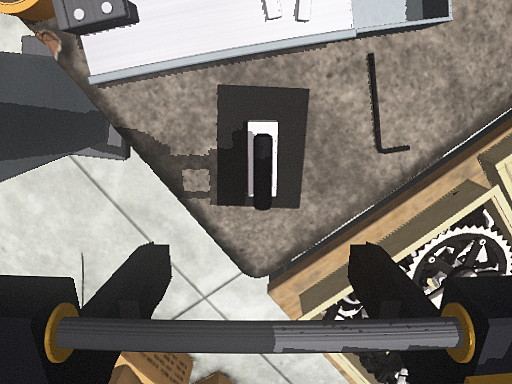

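The wrist picture shows the scraper centred near (262,165) and square with the fingers, and the mat with corners around (219,85)–(301,208). Now I'll descend and grip.

Emit:
step_arm:
  series:
    - [[0.2, 0.1, 4.5], 0, 1]
    - [[0.2, 0.1, 9], 0, 1]
    - [[0.2, 0.1, 13], 0, 1]
    - [[0.2, 0.1, 16], 0, 1]
    - [[0.2, 0.1, 17], 0, 1]

```text
t: 5.2
tcp_pos: [0.5824, 0.0327, 0.0663]
orientation: [[-0.128, 0.992, -0.004], [0.992, 0.128, 0.001], [0.001, -0.004, -1.0]]
force: [0.9, -0.0, -0.6]
width: 0.0882
gripper_force: 0.0
```

Emit:
step_arm:
  series:
    - [[0, 0, 1.5], 0, 1]
    - [[0, 0, 3], 0, 1]
    - [[0, 0, 3.9], 0, 1]
    - [[0, 0, 3.9], 0, 1]

```text
t: 5.6
tcp_pos: [0.5838, 0.0317, 0.0292]
orientation: [[-0.126, 0.992, -0.001], [0.992, 0.126, 0.0], [0.0, -0.001, -1.0]]
force: [-0.2, -1.3, 0.5]
width: 0.0883
gripper_force: 0.0
```

Emit:
step_arm:
  series:
    - [[0, 0, 0], 0, 0]
    - [[0, 0, 0], 0, 0]
    - [[0, 0, 0], 0, 0]
    - [[0, 0, 0], 0, 0]
    - [[0, 0, 0], 0, 0]
  force: 45

```text
t: 6.1
tcp_pos: [0.5843, 0.0314, 0.0299]
orientation: [[-0.126, 0.992, 0.0], [0.992, 0.126, -0.0], [-0.0, 0.0, -1.0]]
force: [-0.1, -0.6, -0.9]
width: 0.0503
gripper_force: 0.0
```

Emit:
step_arm:
  series:
    - [[0, 0, 0], 0, 0]
    - [[0, 0, 0], 0, 0]
    - [[0, 0, 0], 0, 0]

```text
t: 6.4
tcp_pos: [0.5842, 0.0314, 0.0297]
orientation: [[-0.126, 0.992, -0.0], [0.992, 0.126, 0.0], [0.0, -0.0, -1.0]]
force: [0.3, -0.7, -0.7]
width: 0.0264
gripper_force: 0.0
```

Run:
```python
from h import *
px=[(219,85),(309,89),(301,208),(212,203)]
import h
m=r.camera_model('wrist')
# mat corners using pose at capture
B=np.eye(4); B[:3,:3]=[[-.126,.992,-.001],[.992,.126,0],[0,-.001,-1]]; B[:3,3]=[.5835,.0288,.2382]; T=B@np.array(m['hand_eye'])
n=cv2.undistortPoints(np.array(px,float).reshape(-1,1,2),np.array(m['intrinsics']),np.array(m['dist_coeffs'],float))[:,0]
v=np.c_[n,np.ones(4)]@T[:3,:3].T; Q=T[:3,3]+v*((.003-T[2,3])/v[:,2])[:,None]
print(Q.round(3),rect(Q))
plan(p2w([-.043,-.03]),.15,16.45)
```

```text
[[ 0.529  0.103  0.003]
 [ 0.626  0.112  0.003]
 [ 0.64  -0.026  0.003]
 [ 0.533 -0.033  0.003]] (array([0.58196045, 0.0393362 ]), -86.13941931724548, array([138.32426453, 107.67725372]))
t 6.4 tcp [0.5842 0.0314 0.0297] yawy 7.2 | shift cm [ 14.38  -9.03 -12.03] turn -0.161 | w 0.0264 F [ 0.3 -0.7 -0.7] gf 0.0 j6 -16.0 plate [ 0.023  -0.1864]
```

Emit:
step_arm:
  series:
    - [[0, 0, 0], 0, 0]
    - [[0, 0, 0], 0, 0]
    - [[0, 0, 0], 0, 0]
    - [[0, 0, 0], 0, 0]

```text
t: 6.8
tcp_pos: [0.5842, 0.0314, 0.0296]
orientation: [[-0.126, 0.992, -0.0], [0.992, 0.126, 0.0], [0.0, -0.0, -1.0]]
force: [1.2, 0.6, -1.7]
width: 0.0151
gripper_force: 43.8
```

Emit:
step_arm:
  series:
    - [[0, 0, -2], 0, 0]
    - [[0, 0, -5], 0, 0]
    - [[0, 0, -8], 0, 0]
    - [[0, 0, -11], 0, 0]
    - [[0, 0, -12], 0, 0]

```text
t: 7.3
tcp_pos: [0.585, 0.0313, 0.1524]
orientation: [[-0.126, 0.992, 0.004], [0.992, 0.126, -0.001], [-0.001, 0.004, -1.0]]
force: [0.3, 0.2, -3.1]
width: 0.015
gripper_force: 44.1
```

Run:
```python
from h import *
plan(p2w([-.040,-.031]),.15,16.45)
```

```text
t 7.3 tcp [0.585  0.0313 0.1524] yawy 7.2 | shift cm [14.35 -8.8   0.19] turn -0.161 | w 0.015 F [ 0.3  0.2 -3.1] gf 44.1 j6 -16.0 plate [ 0.0238 -0.1868]
```

Emit:
step_arm:
  series:
    - [[4, -2.2, 0], -0.05, 0]
    - [[8, -4.5, 0], -0.1, 0]
    - [[12, -6.5, 0], -0.16, 0]
    - [[14.3, -7.7, 0], -0.16, 0]
    - [[14.3, -7.7, 0], -0.16, 0]

```text
t: 7.8
tcp_pos: [0.4876, 0.1658, 0.1487]
orientation: [[-0.285, 0.958, -0.003], [0.958, 0.285, 0.0], [0.001, -0.002, -1.0]]
force: [0.6, -0.3, -2.6]
width: 0.0151
gripper_force: 44.3
```

Run:
```python
from h import *
plan(p2w([-.028,-.031]),.09,16.45)
```

```text
t 7.8 tcp [0.4876 0.1658 0.1487] yawy 16.6 | shift cm [-0.09  0.37  5.87] turn 0.002 | w 0.0151 F [ 0.6 -0.3 -2.6] gf 44.3 j6 -11.0 plate [-0.0316 -0.0302]
```

Emit:
step_arm:
  series:
    - [[-0.1, 0.3, 2], 0, 0]
    - [[-0.1, 0.3, 4.5], 0, 0]
    - [[-0.1, 0.3, 5.6], 0, 0]
    - [[-0.1, 0.3, 6.3], 0, 0]
    - [[-0.1, 0.3, 6.5], 0, 0]

```text
t: 8.3
tcp_pos: [0.4936, 0.1646, 0.0862]
orientation: [[-0.281, 0.96, 0.001], [0.96, 0.281, 0.003], [0.002, 0.002, -1.0]]
force: [-10.0, 11.4, 24.2]
width: 0.0139
gripper_force: 41.2
```

Emit:
step_arm:
  series:
    - [[0, 0, 0.05], 0, 0]
    - [[0, 0, 0.1], 0, 0]
    - [[0, 0, 0.1], 0, 0]

```text
t: 8.6
tcp_pos: [0.4936, 0.1646, 0.0862]
orientation: [[-0.282, 0.96, 0.002], [0.96, 0.282, 0.002], [0.002, 0.003, -1.0]]
force: [-9.1, 8.9, 20.9]
width: 0.0136
gripper_force: 41.4
```

Emit:
step_arm:
  series:
    - [[0, 0, 0.05], 0, 0]
    - [[0, 0, 0.1], 0, 0]
    - [[0, 0, 0.1], 0, 0]

```text
t: 8.9
tcp_pos: [0.4937, 0.1649, 0.0858]
orientation: [[-0.282, 0.96, 0.003], [0.96, 0.282, 0.003], [0.002, 0.003, -1.0]]
force: [-11.1, 11.1, 25.8]
width: 0.0139
gripper_force: 41.8
```

Run:
```python
from h import *
plan(p2w([.13,-.031]),.082,16.45)
p,d=save('side','s2.png')
cv2.imwrite('pics/s2c.png',cv2.resize(p[120:290,150:390,::-1],None,fx=3,fy=3))
```

```text
t 8.9 tcp [0.4937 0.1649 0.0858] yawy 16.4 | shift cm [ 0.21 15.59  0.43] turn -0.002 | w 0.0139 F [-11.1  11.1  25.8] gf 41.8 j6 -11.0 plate [-0.026  -0.0328]
```

View pics/s2c.png

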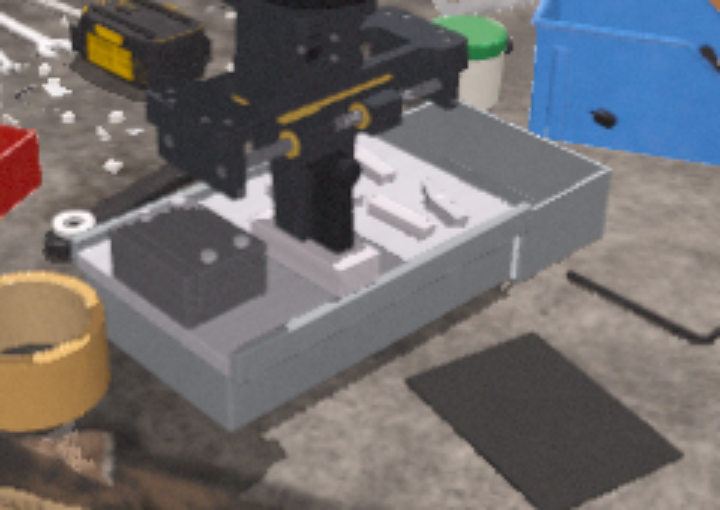

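The crop shows the foot's right end at about (380,265) riding on the right curb, and the contact force agrees (+y push). I'll lift, shift 7 mm to the left and set it down again.

Emit:
step_arm:
  series:
    - [[0, 0, -0.8], 0, 0]
    - [[0.4, 0, -1.2], 0, 0]
    - [[0.8, 0, -1.2], 0, 0]
    - [[0.8, 0, -0.6], 0, 0]
    - [[0.8, 0, -0.2], 0, 0]

```text
t: 9.45
tcp_pos: [0.4903, 0.1711, 0.0836]
orientation: [[-0.282, 0.959, -0.001], [0.959, 0.282, -0.0], [0.0, -0.001, -1.0]]
force: [0.3, 0.2, -3.2]
width: 0.0139
gripper_force: 42.7
```

Emit:
step_arm:
  series:
    - [[0, 0, 0.1], 0, 0]
    - [[0, 0, 0.2], 0, 0]
    - [[0, 0, 0.3], 0, 0]
    - [[0, 0, 0.3], 0, 0]

```text
t: 9.85
tcp_pos: [0.4908, 0.1711, 0.0817]
orientation: [[-0.282, 0.959, 0.0], [0.959, 0.282, 0.0], [-0.0, 0.0, -1.0]]
force: [0.2, 0.1, -2.7]
width: 0.014
gripper_force: 42.7
```

Emit:
step_arm:
  series:
    - [[0, 0, 0.1], 0, 0]
    - [[0, 0, 0.1], 0, 0]

```text
t: 10.05
tcp_pos: [0.4911, 0.1711, 0.0813]
orientation: [[-0.282, 0.959, 0.001], [0.959, 0.282, -0.0], [-0.0, 0.001, -1.0]]
force: [-0.2, -1.5, 3.1]
width: 0.014
gripper_force: 42.4
```

Run:
```python
from h import *
plan(p2w([.13,-.026]),.082,16.45)
```

```text
t 10.1 tcp [0.4911 0.1711 0.0813] yawy 16.4 | shift cm [ 0.03 15.67 -0.05] turn -0.001 | w 0.014 F [-0.2 -1.5  3.1] gf 42.4 j6 -10.0 plate [-0.0267 -0.0261]
```

Emit:
step_arm:
  series:
    - [[0, 1, -0.05], 0, 0]
    - [[0, 2, -0.05], 0, 0]
    - [[0, 3, -0.05], 0, 0]
    - [[0, 4, -0.05], 0, 0]
    - [[0, 5, -0.05], 0, 0]

```text
t: 10.55
tcp_pos: [0.5387, 0.1854, 0.0813]
orientation: [[-0.282, 0.959, -0.001], [0.959, 0.282, -0.0], [0.0, -0.001, -1.0]]
force: [-3.9, -1.8, 2.6]
width: 0.0139
gripper_force: 42.4
```

Emit:
step_arm:
  series:
    - [[0, 1, 0], 0, 0]
    - [[0, 2, 0], 0, 0]
    - [[0, 3, 0], 0, 0]
    - [[0, 4, 0], 0, 0]
    - [[0, 5, 0], 0, 0]

```text
t: 11.05
tcp_pos: [0.5866, 0.1995, 0.0813]
orientation: [[-0.282, 0.959, -0.001], [0.959, 0.282, -0.0], [0.0, -0.001, -1.0]]
force: [-3.2, -2.5, 1.4]
width: 0.0136
gripper_force: 42.4
```

Emit:
step_arm:
  series:
    - [[0, 1, 0], 0, 0]
    - [[0, 2, 0], 0, 0]
    - [[0, 3, 0], 0, 0]
    - [[0, 4, 0], 0, 0]
    - [[0, 5, 0], 0, 0]

```text
t: 11.55
tcp_pos: [0.6348, 0.2136, 0.0808]
orientation: [[-0.282, 0.959, -0.001], [0.959, 0.282, 0.0], [0.0, -0.001, -1.0]]
force: [0.2, -0.6, -2.8]
width: 0.0154
gripper_force: 4.7
```

Emit:
step_arm:
  series:
    - [[0, 0.8, 0], 0, 0]
    - [[0, 1.5, 0], 0, 0]
    - [[0, 1.5, 0], 0, 0]
    - [[0, 0, -0.5], 0, 0]
    - [[0, -1, -2.5], 0, 0]

```text
t: 12.05
tcp_pos: [0.623, 0.2103, 0.104]
orientation: [[-0.282, 0.959, -0.005], [0.959, 0.282, -0.001], [0.001, -0.005, -1.0]]
force: [-1.1, -0.9, -1.9]
width: 0.014
gripper_force: 42.9
```

Run:
```python
from h import *
plan(p2w([-.028,.028]),.11,16.45)
p,d=save('side','s3.png')
cv2.imwrite('pics/s3c.png',cv2.resize(p[120:290,150:390,::-1],None,fx=3,fy=3))
```

```text
t 12.1 tcp [0.623  0.2103 0.104 ] yawy 16.4 | shift cm [  5.38 -13.9   -0.52] turn -0.001 | w 0.014 F [-1.1 -0.9 -1.9] gf 42.9 j6 -8.0 plate [ 0.1109 -0.0259]
```

View pics/s3c.png

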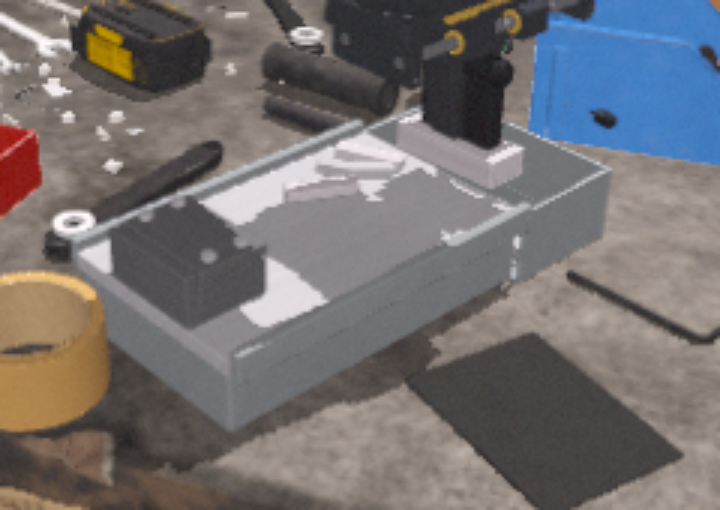

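The right half is cleared: three chips remain on the left at about (320,188), (360,165) and (375,150). The momentary slackening of the grip has passed. Next is the left pass.

Emit:
step_arm:
  series:
    - [[0, 0, -1.5], 0, 0]
    - [[2, -3.5, -1.5], 0, 0]
    - [[4, -7.5, -1.5], 0, 0]
    - [[5.3, -11.5, -1.5], 0, 0]
    - [[5.3, -13.9, -1.5], 0, 0]

```text
t: 12.6
tcp_pos: [0.4742, 0.2231, 0.1214]
orientation: [[-0.284, 0.959, -0.001], [0.959, 0.284, 0.0], [0.0, -0.001, -1.0]]
force: [0.9, -0.3, -2.5]
width: 0.0136
gripper_force: 42.9
```

Emit:
step_arm:
  series:
    - [[0, 0, 0], 0, 0]
    - [[0, 0, 1.5], 0, 0]
    - [[0, 0, 2.8], 0, 0]
    - [[0, 0, 3.4], 0, 0]
    - [[0, 0, 3.4], 0, 0]

```text
t: 13.1
tcp_pos: [0.4768, 0.2222, 0.0862]
orientation: [[-0.282, 0.959, -0.002], [0.959, 0.282, -0.0], [0.0, -0.002, -1.0]]
force: [0.3, 0.6, -2.8]
width: 0.014
gripper_force: 42.9
```

Run:
```python
from h import *
plan(p2w([-.028,.028]),.0815,16.45)
```

```text
t 13.1 tcp [0.4768 0.2222 0.0862] yawy 16.4 | shift cm [ 0.11 -0.2   0.47] turn -0.001 | w 0.014 F [ 0.3  0.6 -2.8] gf 42.9 j6 -4.0 plate [-0.026   0.0269]
```

Emit:
step_arm:
  series:
    - [[0, 0, 0.2], 0, 0]
    - [[0, 0, 0.35], 0, 0]
    - [[0, 0, 0.4], 0, 0]
    - [[0, 0, 0.4], 0, 0]

```text
t: 13.5
tcp_pos: [0.4768, 0.2223, 0.0834]
orientation: [[-0.282, 0.959, 0.0], [0.959, 0.282, 0.0], [-0.0, 0.0, -1.0]]
force: [0.3, -0.0, -3.3]
width: 0.0139
gripper_force: 42.9
```

Emit:
step_arm:
  series:
    - [[0, 0, 0.05], 0, 0]
    - [[0, 0, 0.1], 0, 0]
    - [[0, 0, 0.1], 0, 0]

```text
t: 13.8
tcp_pos: [0.4767, 0.2223, 0.0822]
orientation: [[-0.282, 0.959, -0.0], [0.959, 0.282, 0.0], [0.0, -0.0, -1.0]]
force: [0.2, -0.4, -2.5]
width: 0.0136
gripper_force: 42.9
```

Emit:
step_arm:
  series:
    - [[0, 0, 0.08], 0, 0]
    - [[0, 0, 0.08], 0, 0]
    - [[0, 1, 0.06], 0, 0]
    - [[0, 2, 0.06], 0, 0]
    - [[0, 3, 0.06], 0, 0]

```text
t: 14.3
tcp_pos: [0.5059, 0.2308, 0.0817]
orientation: [[-0.282, 0.959, 0.0], [0.959, 0.282, -0.0], [-0.0, 0.0, -1.0]]
force: [0.2, 0.3, -2.4]
width: 0.0139
gripper_force: 42.9
```

Emit:
step_arm:
  series:
    - [[0, 1, 0], 0, 0]
    - [[0, 2, 0], 0, 0]
    - [[0, 3, 0], 0, 0]
    - [[0, 4, 0], 0, 0]
    - [[0, 5, 0], 0, 0]

```text
t: 14.8
tcp_pos: [0.5537, 0.245, 0.0815]
orientation: [[-0.282, 0.959, -0.001], [0.959, 0.282, -0.0], [0.0, -0.001, -1.0]]
force: [1.0, 0.1, -3.0]
width: 0.0136
gripper_force: 42.9
```

Emit:
step_arm:
  series:
    - [[0, 1, 0], 0, 0]
    - [[0, 2, 0], 0, 0]
    - [[0, 3, 0], 0, 0]
    - [[0, 4, 0], 0, 0]
    - [[0, 5, 0], 0, 0]

```text
t: 15.3
tcp_pos: [0.6017, 0.259, 0.0814]
orientation: [[-0.282, 0.959, -0.001], [0.959, 0.282, -0.0], [0.0, -0.001, -1.0]]
force: [-0.5, 0.6, -2.5]
width: 0.0135
gripper_force: 42.9
```

Emit:
step_arm:
  series:
    - [[0, 1, 0], 0, 0]
    - [[0, 2, 0], 0, 0]
    - [[0, 3, 0], 0, 0]
    - [[0, 3.2, -0.3], 0, 0]
    - [[0, 2, -2.5], 0, 0]

```text
t: 15.8
tcp_pos: [0.6199, 0.2642, 0.1039]
orientation: [[-0.282, 0.959, -0.005], [0.959, 0.282, -0.001], [0.0, -0.005, -1.0]]
force: [-0.9, 0.4, -3.1]
width: 0.0136
gripper_force: 42.9
```

Emit:
step_arm:
  series:
    - [[-1, -1, -3], 0, 0]
    - [[-4, -4, -3], 0, 0]
    - [[-8, -6, -3], 0, 0]
    - [[-12, -6, -3], 0, 0]
    - [[-15.5, -6, -3], 0, 0]

```text
t: 16.3
tcp_pos: [0.6065, 0.0972, 0.1373]
orientation: [[-0.282, 0.959, 0.0], [0.959, 0.282, -0.0], [-0.0, 0.0, -1.0]]
force: [0.4, 0.8, -3.5]
width: 0.0135
gripper_force: 42.9
```

Run:
```python
from h import *
plan([.583,.036],.11,7.5)
p,d=save('side','s4.png'); q,_=save('scene','c4.png')
for n in('side','scene'):
  for b in r.boxes_of('chip_1',n): print(n,np.round(b['bbox']),round(b['p'],2))
cv2.imwrite('pics/s4c.png',cv2.resize(np.hstack([p[120:270,150:390,::-1],q[110:260,150:390,::-1]]),None,fx=1.66,fy=1.66))
```

```text
t 16.3 tcp [0.6065 0.0972 0.1373] yawy 16.4 | shift cm [-5.21 -3.98  2.73] turn 0.155 | w 0.0135 F [ 0.4  0.8 -3.5] gf 42.9 j6 -18.0 plate [ 0.063  -0.1297]
scene [172. 138. 308. 258.] 0.37
```

View pics/s4c.png

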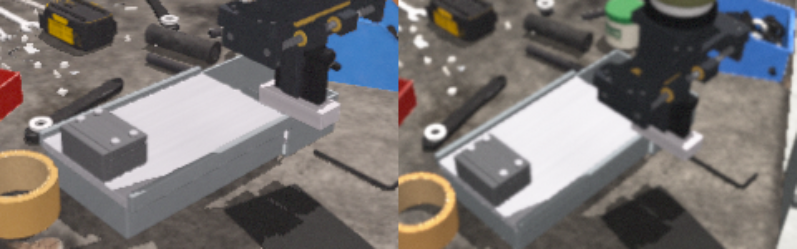

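The crop shows the plate top free of chips everywhere it is visible. I'll move over the mat and check the far edge and tray before setting the scraper down.

Emit:
step_arm:
  series:
    - [[-1.5, -1, 0], 0.05, 0]
    - [[-3.5, -2.5, 0], 0.1, 0]
    - [[-5.2, -4, 0], 0.155, 0]
    - [[-5.2, -4, 0], 0.155, 0]
    - [[-5.2, -4, 0], 0.155, 0]

```text
t: 17.0
tcp_pos: [0.5829, 0.0382, 0.1368]
orientation: [[-0.131, 0.991, 0.0], [0.991, 0.131, 0.0], [0.0, 0.0, -1.0]]
force: [-0.2, 0.4, -2.7]
width: 0.0137
gripper_force: 42.9
```

Run:
```python
from h import *
plan([.583,.036],.031,7.5)
p,d=save('wrist','w5.png'); q,_=save('scene','c5.png')
for n in('wrist','scene'):
  for b in r.boxes_of('chip_1',n): print(n,np.round(b['bbox']),round(b['p'],2))
cv2.imwrite('pics/s5c.png',np.hstack([cv2.resize(p[:,:,::-1],(400,300)),cv2.resize(q[110:260,150:350,::-1],(400,300))]))
```

```text
t 17.0 tcp [0.5829 0.0382 0.1368] yawy 7.5 | shift cm [-0.22 -0.02 10.58] turn 0.0 | w 0.0137 F [-0.2  0.4 -2.7] gf 42.9 j6 -15.0 plate [ 0.0237 -0.1796]
wrist [396.   1. 408.  16.] 0.65
scene [271. 163. 276. 164.] 0.62
```

View pics/s5c.png

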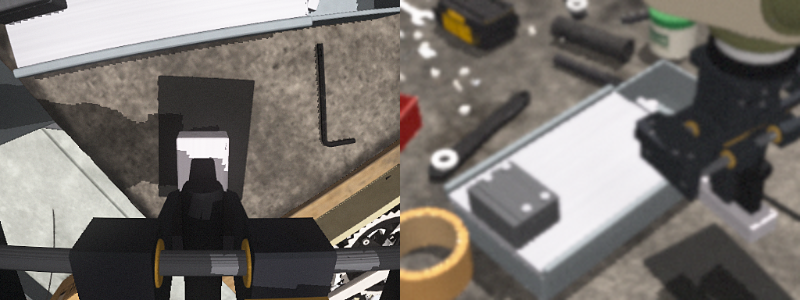

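The plate is clear and a chip shows in the tray at about (315,3) in the wrist half. Setting the scraper down.

Emit:
step_arm:
  series:
    - [[-0.1, 0, 3], 0, 0]
    - [[-0.1, 0, 6], 0, 0]
    - [[-0.1, 0, 8.5], 0, 0]
    - [[-0.1, 0, 10], 0, 0]
    - [[-0.1, 0, 10.3], 0, 0]

```text
t: 17.7
tcp_pos: [0.5826, 0.0373, 0.0321]
orientation: [[-0.131, 0.991, -0.003], [0.991, 0.131, 0.0], [0.001, -0.003, -1.0]]
force: [0.8, -0.7, -3.2]
width: 0.0139
gripper_force: 42.9
```

Emit:
step_arm:
  series:
    - [[0, 0, 0.1], 0, 0]
    - [[0, 0, 0.2], 0, 0]
    - [[0, 0, 0.3], 0, 0]
    - [[0, 0, 0.3], 0, 0]

```text
t: 18.1
tcp_pos: [0.5835, 0.0368, 0.0312]
orientation: [[-0.131, 0.991, 0.001], [0.991, 0.131, -0.0], [-0.0, 0.001, -1.0]]
force: [-0.1, 0.6, -2.5]
width: 0.0143
gripper_force: 42.9
```

Run:
```python
from h import *
plan([.583,.036],.029,7.5)
```

```text
t 18.1 tcp [0.5835 0.0368 0.0312] yawy 7.5 | shift cm [-0.07 -0.06  0.22] turn 0.0 | w 0.0143 F [-0.1  0.6 -2.5] gf 42.9 j6 -15.0 plate [ 0.0239 -0.1811]
```

Emit:
step_arm:
  series:
    - [[0, 0, 0.1], 0, 0]
    - [[0, 0, 0.15], 0, 0]
    - [[0, 0, 0.15], 0, 0]

```text
t: 18.4
tcp_pos: [0.5832, 0.0368, 0.0291]
orientation: [[-0.131, 0.991, -0.0], [0.991, 0.131, 0.0], [0.0, -0.0, -1.0]]
force: [0.5, 0.2, -2.3]
width: 0.0136
gripper_force: 42.9
```

Emit:
step_arm:
  series:
    - [[0, 0, 0.05], 0, 0]
    - [[0, 0, 0.1], 0, 0]
    - [[0, 0, 0.1], 0, 0]

```text
t: 18.7
tcp_pos: [0.5834, 0.0367, 0.0286]
orientation: [[-0.131, 0.991, 0.0], [0.991, 0.131, -0.0], [-0.0, 0.0, -1.0]]
force: [-1.9, -0.0, 4.4]
width: 0.0137
gripper_force: 42.8
```

Contact. Release and rise.

Emit:
step_arm:
  series:
    - [[0, 0, 0], 0, 0.5]
    - [[0, 0, 0], 0, 0.5]
    - [[0, 0, 0], 0, 0.6]
    - [[0, 0, 0], 0, 0.6]
    - [[0, 0, 0], 0, 0.6]

```text
t: 19.2
tcp_pos: [0.5832, 0.0368, 0.0281]
orientation: [[-0.131, 0.991, 0.0], [0.991, 0.131, 0.0], [0.0, 0.0, -1.0]]
force: [0.4, -0.0, 0.7]
width: 0.0512
gripper_force: 0.0
```

Emit:
step_arm:
  series:
    - [[0, 0, 0], 0, 0.6]
    - [[0, 0, -2], 0, 0.6]
    - [[0, 0, -5], 0, 0.6]
    - [[0, 0, -9.5], 0, 0.6]
    - [[0, 0, -14], 0, 0.6]

```text
t: 19.7
tcp_pos: [0.5828, 0.0368, 0.1695]
orientation: [[-0.131, 0.991, -0.001], [0.991, 0.131, 0.0], [0.0, -0.001, -1.0]]
force: [0.9, -0.5, -0.5]
width: 0.0529
gripper_force: 0.0
```

Emit:
step_arm:
  series:
    - [[0, 0, -3], 0, 1]
    - [[4, -1, -7], 0, 1]
    - [[8, -2, -7], 0, 1]
    - [[12, -3, -7], 0, 1]
    - [[16, -4, -7], 0, 1]

```text
t: 20.2
tcp_pos: [0.5219, 0.1916, 0.2385]
orientation: [[-0.13, 0.991, 0.001], [0.991, 0.13, 0.0], [0.0, 0.001, -1.0]]
force: [0.0, -0.2, 0.4]
width: 0.0878
gripper_force: 0.0
```

Emit:
step_arm:
  series:
    - [[4, -1, 0], 0, 1]
    - [[8, -2, 0], 0, 1]
    - [[12, -3, 0], 0, 1]
    - [[14, -3, 0], 0, 1]
    - [[14, -3, 0], 0, 1]

```text
t: 20.7
tcp_pos: [0.4737, 0.3271, 0.238]
orientation: [[-0.134, 0.991, -0.0], [0.991, 0.134, 0.0], [0.0, -0.0, -1.0]]
force: [0.3, 0.1, -0.3]
width: 0.0883
gripper_force: 0.0
```

Run:
```python
from h import *
plan([.46,.36],.2,100)
p,d=save('wrist','w6.png'); np.save('w6.npy',d); q,dq=save('scene','c6.png'); np.save('c6.npy',dq)
for n in('wrist','scene'):
  for l in('crank','end_a','end_b'):
    for b in r.silhouettes(l,n)[:2]:
      P,_=pts(n,d if n=='wrist' else dq,b['pixels']); P=P[(P[:,2]>.003)&(P[:,2]<.03)]; 
      if len(P)>20: P=clean(P); print(n,l,round(b['p'],2),len(P),np.round(b['bbox']),*rect(P),np.percentile(P[:,2],[50,97]))
  for b in r.boxes_of('chip_1',n): print(n,np.round(b['bbox']),round(b['p'],2))
cv2.imwrite('pics/s6c.png',np.hstack([cv2.resize(p[:,:,::-1],(400,300)),cv2.resize(q[110:260,150:350,::-1],(400,300))]))
```

```text
t 20.7 tcp [0.4737 0.3271 0.238 ] yawy 7.7 | shift cm [ 3.44 -0.92  3.8 ] turn -1.611 | w 0.0883 F [ 0.3  0.1 -0.3] gf 0.0 j6 15.0 plate [0.0008 0.1284]
wrist crank 0.96 3431 [172.  77. 331. 154.] [0.45633795 0.3709093 ] 29.00049591064453 [188.46463013  29.64716911] [0.01264094 0.01869704]
wrist crank 0.68 219 [270. 353. 342. 384.] [0.58466187 0.01826227] 7.60926628112793 [95.90448761 55.866642  ] [0.00344544 0.00446029]
wrist end_a 0.85 3395 [170.  79. 332. 155.] [0.455457   0.37153043] 29.813488006591797 [187.45201111  30.02030563] [0.01270879 0.01874446]
wrist end_b 0.85 3395 [170.  79. 332. 155.] [0.45549286 0.37152853] 29.799001693725586 [187.45202637  30.02017975] [0.01275466 0.01878618]
wrist [401. 196. 413. 226.] 0.77
wrist [387. 220. 396. 254.] 0.71
wrist [385. 198. 407. 214.] 0.54
wrist [395. 247. 406. 272.] 0.48
wrist [272. 354. 344. 384.] 0.42
scene crank 0.66 283 [163. 157. 213. 202.] [0.44705429 0.36844122] 30.71178436279297 [174.07473755  26.33468819] [0.01216615 0.01951708]
scene end_a 0.61 318 [167. 158. 215. 200.] [0.45330154 0.3713063 ] 30.087684631347656 [187.80627441  26.356493  ] [0.01168447 0.0194462 ]
scene end_b 0.61 318 [167. 158. 215. 200.] [0.45330154 0.3713063 ] 30.087684631347656 [187.80627441  26.356493  ] [0.01168447 0.0194462 ]
scene [162. 155. 215. 204.] 0.57
scene [170. 138. 332. 263.] 0.16
```

View pics/s6c.png

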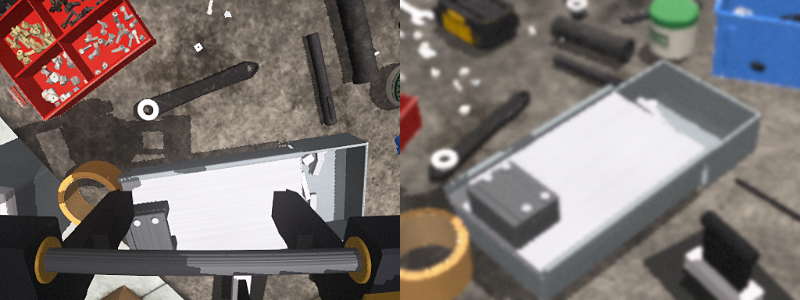

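The wrist half shows the crank with its ring at (148,108), the chips in the tray near (305,170), and the plate clear. I'll zoom into the tray edge and measure the chip heights.

Run:
```python
from h import *
d=np.load('w6.npy'); p=cv2.imread('pics/w6.png')
for b in r.silhouettes('chip_1','wrist') or []: pass
r.capture('wrist')
for b in r.silhouettes('chip_1','wrist'):
    P,_=pts('wrist',d,b['pixels']); 
    print(round(b['p'],2),len(P),np.round(b['bbox']),w2p(np.median(P,0)).round(4),'plate min/max',np.percentile(w2p(P),[3,97],axis=0).round(3).tolist(),'z',np.percentile(P[:,2],[5,50,95]).round(4))
P,uv=pts('wrist',d); q=w2p(P); m=(q[:,0]>.0)&(q[:,0]<.125)&(abs(q[:,1])<.072)&(P[:,2]>.059)&(P[:,2]<.12); print('above plate',m.sum(),q[m].mean(0) if m.any() else '', uv[m].mean(0) if m.any() else '')
cv2.imwrite('pics/w6z.png',cv2.resize(p[170:310,340:480],None,fx=4,fy=4,interpolation=cv2.INTER_CUBIC))
```

```text
0.83 338 [399. 193. 415. 223.] [0.1635 0.0456] plate min/max [[0.149, 0.026], [0.171, 0.077]] z [0.0057 0.0177 0.0547]
0.58 196 [383. 194. 404. 211.] [0.1504 0.0533] plate min/max [[0.126, 0.045], [0.162, 0.078]] z [0.0054 0.011  0.0559]
0.54 168 [397. 247. 406. 267.] [ 0.1576 -0.0225] plate min/max [[0.153, -0.037], [0.163, -0.013]] z [0.003  0.0107 0.0121]
0.53 229 [388. 215. 395. 252.] [0.1438 0.0062] plate min/max [[0.139, -0.013], [0.151, 0.03]] z [0.0029 0.0155 0.0169]
above plate 0
```

View pics/w6z.png

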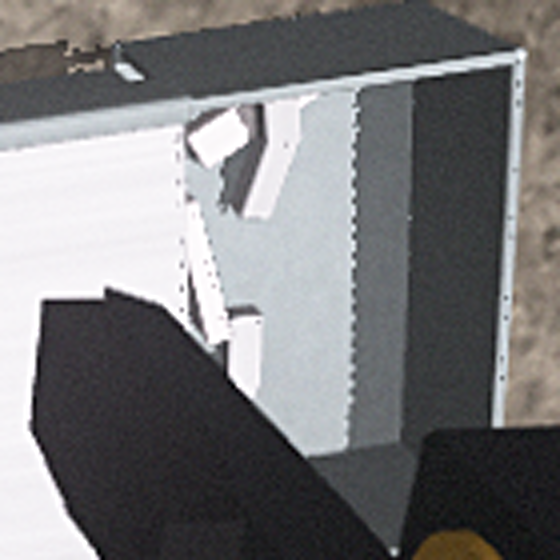

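Four chips are seen lying in the tray, around zoom (215,135), (275,165), (205,270) and (245,345). The fifth is probably hidden by the finger, and the plate itself is clear. Going to the crank.

Emit:
step_arm:
  series:
    - [[1, 0, 0], 0.14, 1]
    - [[2, -0.5, 0], 0.28, 1]
    - [[3, -0.8, 0], 0.42, 1]
    - [[4, -1.2, 0], 0.56, 1]
    - [[4.6, -1.3, 0], 0.7, 1]

```text
t: 21.85
tcp_pos: [0.4553, 0.3696, 0.2381]
orientation: [[0.543, 0.84, -0.0], [0.84, -0.543, 0.0], [0.0, -0.0, -1.0]]
force: [0.4, 0.1, -0.3]
width: 0.0879
gripper_force: 0.0
```

Emit:
step_arm:
  series:
    - [[0, 0, 2], 0.14, 1]
    - [[0, 0, 4], 0.28, 1]
    - [[0, 0, 6], 0.42, 1]
    - [[0, 0, 8], 0.487, 1]
    - [[0, 0, 8], 0.487, 1]

```text
t: 22.35
tcp_pos: [0.4548, 0.3684, 0.1557]
orientation: [[0.871, 0.492, -0.004], [0.492, -0.871, -0.002], [-0.005, -0.0, -1.0]]
force: [0.3, 0.1, 0.5]
width: 0.0884
gripper_force: 0.0
```

Run:
```python
from h import *
plan([.4545,.3713],.003,-60.2)
for n in('side','scene'):
  p,d=save(n,n+'7.png')
  for b in r.silhouettes('crank',n)[:2]:
      P,_=pts(n,d,b['pixels']); P=P[(P[:,2]>.003)&(P[:,2]<.03)]; 
      if len(P)>20: P=clean(P); print(n,round(b['p'],2),len(P),*rect(P))
```

```text
t 22.4 tcp [0.4548 0.3684 0.1557] yawy -60.5 | shift cm [ 0.19 -0.26 15.27] turn -0.006 | w 0.0884 F [0.3 0.1 0.5] gf 0.0 j6 88.0 plate [-0.0057  0.1734]
side 0.6 265 [0.45535303 0.37049597] 28.80489730834961 [189.78479004  21.01762581]
scene 0.96 320 [0.45473834 0.36802179] 28.07151222229004 [183.82580566  24.75476265]
scene 0.47 503 [0.58061578 0.03524733] -81.73488903045654 [85.64173889 33.98297882]
```

Emit:
step_arm:
  series:
    - [[0.1, -0.2, 4], 0, 1]
    - [[0.1, -0.2, 8], 0, 1]
    - [[0.1, -0.2, 12], 0, 1]
    - [[0.1, -0.2, 14], 0, 1]
    - [[0.1, -0.2, 14.5], 0, 1]

```text
t: 23.05
tcp_pos: [0.4551, 0.3709, 0.0118]
orientation: [[0.87, 0.493, -0.002], [0.493, -0.87, -0.001], [-0.003, -0.0, -1.0]]
force: [0.6, -1.5, 0.5]
width: 0.0881
gripper_force: 0.0
```

Emit:
step_arm:
  series:
    - [[0, 0, 0.3], 0, 1]
    - [[0, 0, 0.5], 0, 1]
    - [[0, 0, 0.5], 0, 1]

```text
t: 23.35
tcp_pos: [0.4562, 0.3716, 0.0093]
orientation: [[0.87, 0.493, 0.002], [0.493, -0.87, 0.001], [0.002, 0.0, -1.0]]
force: [0.7, -0.1, 0.3]
width: 0.0879
gripper_force: 0.0
```

Run:
```python
from h import *
plan([.4545,.3713],.003,-60.2)
```

```text
t 23.4 tcp [0.4562 0.3716 0.0093] yawy -60.5 | shift cm [-0.17 -0.06  0.63] turn -0.005 | w 0.0879 F [ 0.7 -0.1  0.3] gf 0.0 j6 88.0 plate [-0.0034  0.176 ]
```

Emit:
step_arm:
  series:
    - [[-0.1, 0, 0.2], 0, 1]
    - [[-0.1, 0, 0.4], 0, 1]
    - [[-0.1, 0, 0.4], 0, 1]

```text
t: 23.65
tcp_pos: [0.4547, 0.3707, 0.0041]
orientation: [[0.87, 0.492, -0.0], [0.492, -0.87, -0.0], [-0.0, 0.0, -1.0]]
force: [0.8, -0.6, -0.4]
width: 0.088
gripper_force: 0.0
```

Emit:
step_arm:
  series:
    - [[0, 0, 0], 0, 0]
    - [[0, 0, 0], 0, 0]
    - [[0, 0, 0], 0, 0]
    - [[0, 0, 0], 0, 0]
    - [[0, 0, 0], 0, 0]
  force: 40

```text
t: 24.15
tcp_pos: [0.4548, 0.3708, 0.0042]
orientation: [[0.87, 0.492, 0.0], [0.492, -0.87, 0.0], [0.0, 0.0, -1.0]]
force: [-0.5, 0.5, 1.2]
width: 0.0501
gripper_force: 0.0
```

Emit:
step_arm:
  series:
    - [[0, 0, 0], 0, 0]
    - [[0, 0, 0], 0, 0]
    - [[0, 0, 0], 0, 0]
    - [[0, 0, 0], 0, 0]
    - [[0, 0, 0], 0, 0]

```text
t: 24.65
tcp_pos: [0.4547, 0.3708, 0.0041]
orientation: [[0.87, 0.492, -0.0], [0.492, -0.87, 0.0], [-0.0, -0.0, -1.0]]
force: [-0.3, 1.2, 0.1]
width: 0.0247
gripper_force: 40.0
```

Emit:
step_arm:
  series:
    - [[0, 0, -2], 0, 0]
    - [[0, 0, -5], 0, 0]
    - [[0, 0, -9], 0, 0]
    - [[0, 0, -12], 0, 0]
    - [[0, 0, -12], 0, 0]

```text
t: 25.15
tcp_pos: [0.4563, 0.3715, 0.1279]
orientation: [[0.87, 0.492, 0.006], [0.492, -0.87, 0.003], [0.007, 0.0, -1.0]]
force: [1.2, 0.3, -2.4]
width: 0.0247
gripper_force: 40.0
```

Run:
```python
from h import *
plan(p2w([.06,0]),.125,-73.55)
```

```text
t 25.1 tcp [0.4563 0.3715 0.1279] yawy -60.5 | shift cm [ 2.19 18.57  0.32] turn 0.228 | w 0.0247 F [ 1.2  0.3 -2.4] gf 40.0 j6 88.0 plate [-0.0033  0.176 ]
```

Emit:
step_arm:
  series:
    - [[0.5, 4, 0], 0.05, 0]
    - [[1, 8, 0], 0.1, 0]
    - [[1.5, 12, 0], 0.16, 0]
    - [[2, 16, 0], 0.228, 0]
    - [[2.2, 18.5, 0], 0.228, 0]

```text
t: 25.65
tcp_pos: [0.5658, 0.2179, 0.1221]
orientation: [[0.96, 0.279, -0.002], [0.279, -0.96, -0.001], [-0.002, 0.0, -1.0]]
force: [0.0, -0.2, -3.0]
width: 0.025
gripper_force: 40.0
```

Emit:
step_arm:
  series:
    - [[0, 0, 0], 0, 0]
    - [[0, 0, 0], 0, 0]

```text
t: 25.85
tcp_pos: [0.5644, 0.2203, 0.1225]
orientation: [[0.959, 0.282, -0.003], [0.282, -0.959, -0.0], [-0.003, -0.0, -1.0]]
force: [1.0, 0.3, -1.7]
width: 0.0246
gripper_force: 40.0
```

Run:
```python
from h import *
plan(p2w([.06,0]),.065,-73.55)
for n in('side','scene'):
  p,d=save(n,n+'8.png')
  for b in r.silhouettes('crank',n)[:2]:
      P,_=pts(n,d,b['pixels']); P=P[(P[:,2]>.11)&(P[:,2]<.155)]; 
      if len(P)>20: P=clean(P); c,a,s=rect(P);print(n,round(b['p'],2),len(P),c,w2p(c),a,s,np.percentile(P[:,2],[3,50,97]))
  cv2.imwrite(f'pics/{n}8.png',p[:,:,::-1])
p,d=save('wrist','w8.png'); P,_=pts('wrist',d); q=w2p(P); m=(q[:,0]>-.06)&(q[:,0]<.21)&(abs(q[:,1])<.08)&(P[:,2]<.1); 
cv2.imwrite('pics/m8.png',np.hstack([cv2.resize(p[:,:,::-1],(400,300)),cv2.resize(cv2.imread('pics/side8.png')[110:270,150:370],(400,300))]))
```

```text
t 25.9 tcp [0.5644 0.2203 0.1225] yawy -73.6 | shift cm [0.26 0.04 5.75] turn -0.001 | w 0.0246 F [ 1.   0.3 -1.7] gf 40.0 j6 84.0 plate [0.0575 0.0003]
side 0.62 495 [0.55851367 0.21640662] [ 0.05079746 -0.00174976] 17.224817276000977 [174.62799072  27.16738129] [0.12153917 0.12983412 0.13686734]
scene 0.85 322 [0.51864557 0.20582628] [ 0.00956515 -0.00060722] 20.206449508666992 [89.1650238  26.23017311] [0.12427846 0.13166981 0.13878297]
```

View pics/m8.png

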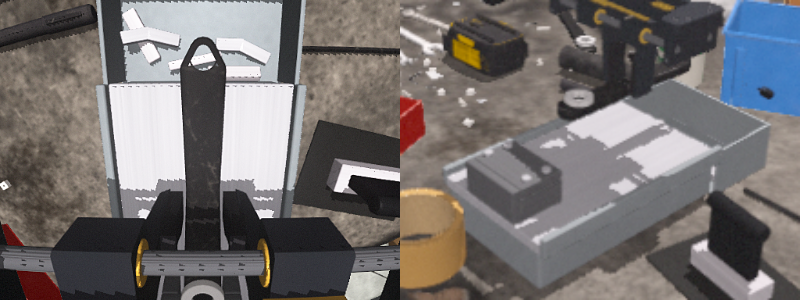

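The wrist half shows the crank gripped straight along the plate, with its ring towards the bridge and the chips lying in the tray at (120–260, 20–75). I'll lower it onto the plate.

Emit:
step_arm:
  series:
    - [[0.2, 0, 2], 0, 0]
    - [[0.2, 0, 4], 0, 0]
    - [[0.2, 0, 5.3], 0, 0]
    - [[0.2, 0, 5.9], 0, 0]
    - [[0.2, 0, 5.9], 0, 0]

```text
t: 26.6
tcp_pos: [0.5667, 0.2213, 0.0647]
orientation: [[0.959, 0.283, -0.001], [0.283, -0.959, -0.0], [-0.001, -0.0, -1.0]]
force: [0.5, -0.4, -1.4]
width: 0.0252
gripper_force: 40.0
```

Emit:
step_arm:
  series:
    - [[0, 0, 0.1], 0, 0]
    - [[0, 0, 0.2], 0, 0]
    - [[0, 0, 0.2], 0, 0]

```text
t: 26.9
tcp_pos: [0.5671, 0.2212, 0.0636]
orientation: [[0.959, 0.283, 0.001], [0.283, -0.959, 0.0], [0.001, 0.0, -1.0]]
force: [-0.2, 0.2, -2.8]
width: 0.0249
gripper_force: 40.0
```

Emit:
step_arm:
  series:
    - [[0, 0, 0.1], 0, 0]
    - [[0, 0, 0.15], 0, 0]
    - [[0, 0, 0.15], 0, 0]

```text
t: 27.2
tcp_pos: [0.5669, 0.2211, 0.0616]
orientation: [[0.959, 0.283, -0.0], [0.283, -0.959, -0.0], [-0.0, 0.0, -1.0]]
force: [0.3, -0.2, -3.0]
width: 0.025
gripper_force: 40.0
```

Run:
```python
from h import *
plan(p2w([-.016,0]),.059,-73.55)
```

```text
t 27.2 tcp [0.5669 0.2211 0.0616] yawy -73.6 | shift cm [-7.62  0.04  0.26] turn -0.0 | w 0.025 F [ 0.3 -0.2 -3. ] gf 40.0 j6 84.0 plate [0.0602 0.0004]
```

Emit:
step_arm:
  series:
    - [[0, 0, 0.1], 0, 0]
    - [[0, 0, 0.15], 0, 0]
    - [[-1, 0, 0.15], 0, 0]
    - [[-2, 0, 0.15], 0, 0]
    - [[-3, 0, 0.15], 0, 0]

```text
t: 27.7
tcp_pos: [0.5378, 0.2125, 0.0601]
orientation: [[0.959, 0.283, -0.0], [0.283, -0.959, -0.0], [-0.0, -0.0, -1.0]]
force: [-0.4, 0.9, -1.8]
width: 0.0251
gripper_force: 40.0
```

Emit:
step_arm:
  series:
    - [[-0.8, 0, 0], 0, 0]
    - [[-1.6, 0, 0], 0, 0]
    - [[-2.4, 0, 0], 0, 0]
    - [[-3.2, 0, 0], 0, 0]
    - [[-3.2, 0, 0], 0, 0]

```text
t: 28.2
tcp_pos: [0.5066, 0.2034, 0.0601]
orientation: [[0.959, 0.283, -0.001], [0.283, -0.959, -0.0], [-0.001, -0.0, -1.0]]
force: [0.1, -0.1, -1.5]
width: 0.0252
gripper_force: 40.0
```

Run:
```python
from h import *
plan(p2w([-.016,0]),.059,-73.55)
```

```text
t 28.2 tcp [0.5066 0.2034 0.0601] yawy -73.6 | shift cm [-1.34  0.05  0.11] turn -0.0 | w 0.0252 F [ 0.1 -0.1 -1.5] gf 40.0 j6 83.0 plate [-0.0026  0.0005]
```

Emit:
step_arm:
  series:
    - [[-0.3, 0, 0.05], 0, 0]
    - [[-0.6, 0, 0.05], 0, 0]
    - [[-0.9, 0, 0.05], 0, 0]
    - [[-0.9, 0, 0.05], 0, 0]

```text
t: 28.6
tcp_pos: [0.4986, 0.201, 0.0596]
orientation: [[0.959, 0.283, -0.0], [0.283, -0.959, -0.0], [-0.0, 0.0, -1.0]]
force: [0.2, -0.1, -1.3]
width: 0.0249
gripper_force: 40.0
```

Emit:
step_arm:
  series:
    - [[-0.2, 0, 0], 0, 0]
    - [[-0.4, 0, 0], 0, 0]
    - [[-0.4, 0, 0], 0, 0]

```text
t: 28.9
tcp_pos: [0.4948, 0.1999, 0.0596]
orientation: [[0.959, 0.283, -0.0], [0.283, -0.959, -0.0], [-0.0, -0.0, -1.0]]
force: [-0.1, -0.1, -2.2]
width: 0.0248
gripper_force: 40.0
```

Emit:
step_arm:
  series:
    - [[-0.15, 0, 0], 0, 0]
    - [[-0.3, 0, 0], 0, 0]
    - [[-0.3, 0, 0], 0, 0]

```text
t: 29.2
tcp_pos: [0.4919, 0.199, 0.0596]
orientation: [[0.959, 0.283, -0.0], [0.283, -0.959, -0.0], [-0.0, -0.0, -1.0]]
force: [-0.5, 0.1, -2.2]
width: 0.0245
gripper_force: 40.0
```

Run:
```python
from h import *
plan(p2w([-.02,0]),.059,-73.55)
```

```text
t 29.2 tcp [0.4919 0.199  0.0596] yawy -73.6 | shift cm [-0.2   0.04  0.06] turn -0.0 | w 0.0245 F [-0.5  0.1 -2.2] gf 40.0 j6 83.0 plate [-0.018   0.0004]
```

Emit:
step_arm:
  series:
    - [[-0.15, 0, 0], 0, 0]
    - [[-0.3, 0, 0], 0, 0]
    - [[-0.3, 0, 0], 0, 0]

```text
t: 29.5
tcp_pos: [0.4892, 0.1982, 0.0597]
orientation: [[0.959, 0.283, 0.0], [0.283, -0.959, 0.0], [0.0, 0.0, -1.0]]
force: [-0.0, 0.2, -2.1]
width: 0.0249
gripper_force: 40.0
```

Emit:
step_arm:
  series:
    - [[-0.1, 0, 0], 0, 0]
    - [[-0.2, 0, 0], 0, 0]
    - [[-0.2, 0, 0], 0, 0]

```text
t: 29.8
tcp_pos: [0.4886, 0.1979, 0.0603]
orientation: [[0.959, 0.283, 0.004], [0.283, -0.959, 0.001], [0.004, 0.0, -1.0]]
force: [5.4, 2.0, -3.1]
width: 0.0247
gripper_force: 40.0
```

Emit:
step_arm:
  series:
    - [[-0.1, 0, 0], 0, 0]
    - [[-0.15, 0, 0], 0, 0]
    - [[-0.15, 0, 0], 0, 0]

```text
t: 30.1
tcp_pos: [0.4884, 0.1977, 0.0608]
orientation: [[0.959, 0.282, 0.007], [0.282, -0.959, 0.002], [0.007, 0.0, -1.0]]
force: [10.8, 3.6, -2.8]
width: 0.0249
gripper_force: 40.1
```

Firm contact with the stop. Now draw it out, lift and turn end for end.

Emit:
step_arm:
  series:
    - [[0.1, 0, 0], 0, 0]
    - [[0.1, 0, 0], 0, 0]
    - [[0.1, 0, 0], 0, 0]
    - [[1, 0, 0], 0, 0]
    - [[2, 0, 0], 0, 0]

```text
t: 30.6
tcp_pos: [0.5052, 0.2029, 0.0595]
orientation: [[0.959, 0.283, -0.001], [0.283, -0.959, -0.0], [-0.001, -0.0, -1.0]]
force: [-0.8, -0.6, -2.0]
width: 0.0246
gripper_force: 40.0
```

Emit:
step_arm:
  series:
    - [[1.2, 0, 0], 0, 0]
    - [[2.4, 0, 0], 0, 0]
    - [[3.6, 0, 0], 0, 0]
    - [[4.8, 0, 0], 0, 0]
    - [[6.2, 0, 0], 0, 0]

```text
t: 31.1
tcp_pos: [0.5648, 0.2205, 0.0592]
orientation: [[0.959, 0.283, -0.002], [0.283, -0.959, -0.0], [-0.002, -0.0, -1.0]]
force: [-0.8, -0.7, -1.6]
width: 0.0247
gripper_force: 40.0
```

Emit:
step_arm:
  series:
    - [[0, 0, -1.5], 0, 0]
    - [[0, 0, -3.5], 0, 0]
    - [[0, 0, -6], 0, 0]
    - [[0, 0, -7], 0, 0]
    - [[0, 0, -7], 0, 0]

```text
t: 31.6
tcp_pos: [0.5648, 0.2205, 0.1313]
orientation: [[0.959, 0.283, 0.003], [0.283, -0.959, 0.0], [0.003, 0.0, -1.0]]
force: [-0.5, 0.6, -2.1]
width: 0.0248
gripper_force: 40.0
```

Emit:
step_arm:
  series:
    - [[0, 0, 0], 0.14, 0]
    - [[0, 0, 0], 0.28, 0]
    - [[0, 0, 0], 0.42, 0]
    - [[0, 0, 0], 0.42, 0]

```text
t: 32.0
tcp_pos: [0.5639, 0.2203, 0.1284]
orientation: [[0.991, -0.134, -0.002], [-0.134, -0.991, -0.0], [-0.002, 0.001, -1.0]]
force: [-0.2, -0.3, -1.3]
width: 0.0249
gripper_force: 40.0
```

Run:
```python
from h import *
plan(p2w([.06,0]),.13,106.45)
print(r.read_state()['joint_pos'])
```

```text
t 32.0 tcp [0.5639 0.2203 0.1284] yawy -97.7 | shift cm [ 0.29 -0.08 -0.16] turn 2.72 | w 0.0249 F [-0.2 -0.3 -1.3] gf 40.0 j6 108.0 plate [0.057  0.0004]
[ 1.02605102e+01  3.36878680e+01  7.91499784e+01 -1.87726081e-03
  6.72948214e+01  1.07964327e+02]
```

Emit:
step_arm:
  series:
    - [[0, 0, 0], -0.14, 0]
    - [[0, 0, 0], -0.28, 0]
    - [[0, 0, 0], -0.42, 0]
    - [[0, 0, 0], -0.56, 0]
    - [[0, 0, 0], -0.7, 0]

```text
t: 32.5
tcp_pos: [0.564, 0.2203, 0.1287]
orientation: [[0.838, 0.545, -0.002], [0.545, -0.838, -0.0], [-0.002, -0.001, -1.0]]
force: [-0.8, 0.5, -2.4]
width: 0.0249
gripper_force: 40.0
```

Emit:
step_arm:
  series:
    - [[0, 0, 0], -0.14, 0]
    - [[0, 0, 0], -0.28, 0]
    - [[0, 0, 0], -0.42, 0]
    - [[0, 0, 0], -0.56, 0]
    - [[0, 0, 0], -0.7, 0]

```text
t: 33.0
tcp_pos: [0.5641, 0.2203, 0.1287]
orientation: [[0.29, 0.957, -0.002], [0.957, -0.29, -0.0], [-0.001, -0.001, -1.0]]
force: [0.4, 0.2, -2.0]
width: 0.025
gripper_force: 40.0
```

Emit:
step_arm:
  series:
    - [[0, 0, 0], -0.14, 0]
    - [[0, 0, 0], -0.28, 0]
    - [[0, 0, 0], -0.42, 0]
    - [[0, 0, 0], -0.56, 0]
    - [[0, 0, 0], -0.7, 0]

```text
t: 33.5
tcp_pos: [0.5641, 0.2203, 0.1288]
orientation: [[-0.395, 0.919, -0.002], [0.919, 0.395, -0.0], [0.0, -0.002, -1.0]]
force: [0.3, 0.3, -2.4]
width: 0.0249
gripper_force: 40.0
```

Emit:
step_arm:
  series:
    - [[0, 0, 0], -0.14, 0]
    - [[0, 0, 0], -0.28, 0]
    - [[0, 0, 0], -0.42, 0]
    - [[0, 0, 0], -0.56, 0]
    - [[0, 0, 0], -0.7, 0]

```text
t: 34.0
tcp_pos: [0.564, 0.2203, 0.1288]
orientation: [[-0.894, 0.448, -0.002], [0.448, 0.894, -0.0], [0.001, -0.001, -1.0]]
force: [-0.7, 0.1, -2.1]
width: 0.0247
gripper_force: 40.0
```

Emit:
step_arm:
  series:
    - [[0, 0, 0], -0.14, 0]
    - [[0, 0, 0], -0.28, 0]
    - [[0, 0, 0], -0.42, 0]
    - [[0, 0, 0], -0.56, 0]
    - [[0, 0, 0], -0.7, 0]

```text
t: 34.5
tcp_pos: [0.5641, 0.2203, 0.1288]
orientation: [[-0.972, -0.233, -0.002], [-0.233, 0.972, -0.0], [0.002, 0.0, -1.0]]
force: [-0.3, -0.5, -2.9]
width: 0.0248
gripper_force: 40.0
```

Run:
```python
from h import *
plan(p2w([.06,0]),.07,106.45)
```

```text
t 34.5 tcp [0.5641 0.2203 0.1288] yawy 103.5 | shift cm [-0.29 -0.03  5.87] turn -0.052 | w 0.0248 F [-0.3 -0.5 -2.9] gf 40.0 j6 -93.0 plate [0.0572 0.0004]
```

Emit:
step_arm:
  series:
    - [[-0.2, 0, 2], -0.052, 0]
    - [[-0.2, 0, 4], -0.052, 0]
    - [[-0.2, 0, 5.5], -0.052, 0]
    - [[-0.2, 0, 6.5], -0.052, 0]
    - [[-0.2, 0, 6.6], -0.052, 0]

```text
t: 35.0
tcp_pos: [0.5656, 0.2207, 0.062]
orientation: [[-0.961, -0.276, -0.003], [-0.276, 0.961, -0.001], [0.003, 0.0, -1.0]]
force: [0.1, 0.0, -1.8]
width: 0.0247
gripper_force: 40.0
```

Emit:
step_arm:
  series:
    - [[0, 0, 0.1], 0, 0]
    - [[0, 0, 0.2], 0, 0]
    - [[0, 0, 0.25], 0, 0]
    - [[0, 0, 0.25], 0, 0]

```text
t: 35.4
tcp_pos: [0.5666, 0.2209, 0.0615]
orientation: [[-0.962, -0.274, 0.001], [-0.274, 0.962, 0.0], [-0.001, -0.0, -1.0]]
force: [0.5, 0.4, -2.5]
width: 0.0251
gripper_force: 40.0
```

Run:
```python
from h import *
plan(p2w([-.005,0]),.0597,106.45)
```

```text
t 35.4 tcp [0.5666 0.2209 0.0615] yawy 105.9 | shift cm [ 6.48 -0.09  0.18] turn -0.01 | w 0.0251 F [ 0.5  0.4 -2.5] gf 40.0 j6 -96.0 plate [0.0598 0.0003]
```

Emit:
step_arm:
  series:
    - [[0, 0, 0.1], -0.01, 0]
    - [[0, 0, 0.15], -0.01, 0]
    - [[1, 0, 0.15], -0.01, 0]
    - [[2, -0.03, 0.15], -0.01, 0]
    - [[3, -0.05, 0.15], -0.01, 0]

```text
t: 35.9
tcp_pos: [0.5374, 0.212, 0.0596]
orientation: [[-0.959, -0.283, 0.0], [-0.283, 0.959, -0.0], [-0.0, -0.0, -1.0]]
force: [-0.1, -0.2, -2.5]
width: 0.0251
gripper_force: 40.0
```

Emit:
step_arm:
  series:
    - [[0.8, 0, 0], 0, 0]
    - [[1.6, 0, 0], 0, 0]
    - [[2.4, 0, 0], 0, 0]
    - [[3.2, 0, 0], 0, 0]
    - [[3.2, 0, 0], 0, 0]

```text
t: 36.4
tcp_pos: [0.5062, 0.2029, 0.0596]
orientation: [[-0.959, -0.283, -0.001], [-0.283, 0.959, -0.0], [0.001, 0.0, -1.0]]
force: [-0.2, -0.9, -2.0]
width: 0.0246
gripper_force: 40.0
```

Emit:
step_arm:
  series:
    - [[0.3, 0, 0], 0, 0]
    - [[0.6, 0, 0], 0, 0]
    - [[0.9, 0, 0], 0, 0]
    - [[0.9, 0, 0], 0, 0]

```text
t: 36.8
tcp_pos: [0.4982, 0.2005, 0.0596]
orientation: [[-0.959, -0.283, -0.0], [-0.283, 0.959, -0.0], [0.0, 0.0, -1.0]]
force: [-0.4, 0.2, -2.5]
width: 0.025
gripper_force: 40.0
```

Run:
```python
from h import *
plan(p2w([-.02,0]),.0597,106.45)
```

```text
t 36.8 tcp [0.4982 0.2005 0.0596] yawy 106.5 | shift cm [ 0.84 -0.01 -0.01] turn 0.0 | w 0.025 F [-0.4  0.2 -2.5] gf 40.0 j6 -97.0 plate [-0.0116  0.0001]
```

Emit:
step_arm:
  series:
    - [[0.2, 0, 0], 0, 0]
    - [[0.4, 0, 0], 0, 0]
    - [[0.4, 0, 0], 0, 0]

```text
t: 37.1
tcp_pos: [0.4944, 0.1994, 0.0596]
orientation: [[-0.959, -0.283, -0.0], [-0.283, 0.959, -0.0], [0.0, 0.0, -1.0]]
force: [-0.5, 0.2, -1.3]
width: 0.0252
gripper_force: 40.0
```

Emit:
step_arm:
  series:
    - [[0.15, 0, 0], 0, 0]
    - [[0.3, 0, 0], 0, 0]
    - [[0.3, 0, 0], 0, 0]

```text
t: 37.4
tcp_pos: [0.4932, 0.1989, 0.0603]
orientation: [[-0.959, -0.283, 0.004], [-0.283, 0.959, 0.001], [-0.005, -0.0, -1.0]]
force: [6.6, 1.7, -4.0]
width: 0.025
gripper_force: 40.0
```

Emit:
step_arm:
  series:
    - [[0.1, 0, 0], 0, 0]
    - [[0.2, 0, 0], 0, 0]
    - [[0.2, 0, 0], 0, 0]

```text
t: 37.7
tcp_pos: [0.493, 0.1986, 0.0611]
orientation: [[-0.959, -0.283, 0.009], [-0.283, 0.959, 0.002], [-0.009, -0.001, -1.0]]
force: [11.6, 4.1, -2.0]
width: 0.0251
gripper_force: 39.9
```

Emit:
step_arm:
  series:
    - [[-0.1, 0, 0], 0, 0]
    - [[-0.1, 0, 0], 0, 0]
    - [[-0.1, 0, 0], 0, 0]
    - [[-1, 0, 0], 0, 0]
    - [[-2, 0, 0], 0, 0]

```text
t: 38.2
tcp_pos: [0.5091, 0.2037, 0.0596]
orientation: [[-0.959, -0.283, -0.001], [-0.283, 0.959, -0.0], [0.001, 0.0, -1.0]]
force: [0.6, -1.2, -2.3]
width: 0.025
gripper_force: 40.0
```

Emit:
step_arm:
  series:
    - [[-1.2, 0, 0], 0, 0]
    - [[-2.4, 0, 0], 0, 0]
    - [[-3.6, 0, 0], 0, 0]
    - [[-4.8, 0, 0], 0, 0]
    - [[-6.2, 0, 0], 0, 0]

```text
t: 38.7
tcp_pos: [0.5687, 0.2214, 0.0592]
orientation: [[-0.959, -0.283, -0.002], [-0.283, 0.959, -0.0], [0.002, 0.0, -1.0]]
force: [-0.5, 0.5, -2.3]
width: 0.0249
gripper_force: 40.0
```

Emit:
step_arm:
  series:
    - [[0, 0, -1.5], 0, 0]
    - [[0, 0, -3.5], 0, 0]
    - [[0, 0, -6], 0, 0]
    - [[0, 0, -7], 0, 0]
    - [[0, 0, -7], 0, 0]

```text
t: 39.2
tcp_pos: [0.5688, 0.2213, 0.1312]
orientation: [[-0.959, -0.283, 0.003], [-0.283, 0.959, 0.0], [-0.003, -0.0, -1.0]]
force: [0.9, 0.8, -2.8]
width: 0.0248
gripper_force: 40.0
```

Run:
```python
from h import *
plan([.4545,.3715],.13,119.8)
```

```text
t 39.2 tcp [0.5688 0.2213 0.1312] yawy 106.5 | shift cm [ 6.7  17.64  0.1 ] turn -0.233 | w 0.0248 F [ 0.9  0.8 -2.8] gf 40.0 j6 -96.0 plate [0.062  0.0001]
```

Emit:
step_arm:
  series:
    - [[1, 4, 0], -0.05, 0]
    - [[2.5, 8, 0], -0.1, 0]
    - [[4, 12, 0], -0.16, 0]
    - [[5.5, 15.5, 0], -0.233, 0]
    - [[6.7, 17.6, 0], -0.233, 0]

```text
t: 39.7
tcp_pos: [0.4519, 0.3726, 0.1283]
orientation: [[-0.866, -0.5, -0.002], [-0.5, 0.866, -0.001], [0.002, 0.0, -1.0]]
force: [0.2, -0.5, -2.6]
width: 0.0249
gripper_force: 40.0
```

Emit:
step_arm:
  series:
    - [[0, 0, 0], 0, 0]
    - [[0, 0, 0], 0, 0]

```text
t: 39.9
tcp_pos: [0.454, 0.3708, 0.1288]
orientation: [[-0.867, -0.498, -0.001], [-0.498, 0.867, -0.001], [0.001, -0.0, -1.0]]
force: [-0.4, 0.1, -2.1]
width: 0.0246
gripper_force: 40.0
```

Run:
```python
from h import *
plan([.4545,.3715],.006,119.8)
P=cloud(['scene','side'],{n:r.capture(n)[1] for n in('scene','side')})
# anything standing on bench under the crank footprint?
a=np.radians(29.8);u=np.array([np.cos(a),np.sin(a)]);v=np.array([-u[1],u[0]]);q=P[:,:2]-[.4545,.3715]
m=(abs(q@u)<.1)&(abs(q@v)<.03)&(P[:,2]>.006)&(P[:,2]<.09);print(m.sum(),(abs(q@u)<.1).sum())
```

```text
t 39.9 tcp [0.454  0.3708 0.1288] yawy 119.8 | shift cm [-0.1   0.04 12.28] turn 0.001 | w 0.0246 F [-0.4  0.1 -2.1] gf 40.0 j6 -92.0 plate [-0.0057  0.1759]
0 101981
```

Emit:
step_arm:
  series:
    - [[0, 0, 4], 0, 0]
    - [[0, 0, 7.5], 0, 0]
    - [[0, 0, 10.5], 0, 0]
    - [[0, 0, 12], 0, 0]
    - [[0, 0, 12], 0, 0]

```text
t: 40.5
tcp_pos: [0.4541, 0.37, 0.0079]
orientation: [[-0.868, -0.496, -0.003], [-0.496, 0.868, -0.002], [0.003, 0.0, -1.0]]
force: [0.1, 0.3, -2.5]
width: 0.0249
gripper_force: 40.0
```

Emit:
step_arm:
  series:
    - [[0, 0, 0.1], 0, 0]
    - [[0, 0, 0.2], 0, 0]
    - [[0, 0, 0.2], 0, 0]
    - [[0, 0, 0.2], 0, 0]

```text
t: 40.9
tcp_pos: [0.4547, 0.3712, 0.0084]
orientation: [[-0.868, -0.497, 0.001], [-0.497, 0.868, 0.001], [-0.001, -0.0, -1.0]]
force: [0.1, 0.1, -1.8]
width: 0.0251
gripper_force: 40.0
```

Emit:
step_arm:
  series:
    - [[0, 0, 0.1], 0, 0]
    - [[0, 0, 0.2], 0, 0]
    - [[0, 0, 0.2], 0, 0]

```text
t: 41.2
tcp_pos: [0.4542, 0.371, 0.0055]
orientation: [[-0.868, -0.497, -0.0], [-0.497, 0.868, -0.0], [0.0, 0.0, -1.0]]
force: [-0.0, -0.7, -2.2]
width: 0.0245
gripper_force: 40.0
```

Emit:
step_arm:
  series:
    - [[0, 0, 0.1], 0, 0]
    - [[0, 0, 0.15], 0, 0]
    - [[0, 0, 0.15], 0, 0]

```text
t: 41.5
tcp_pos: [0.4543, 0.371, 0.0041]
orientation: [[-0.868, -0.497, -0.0], [-0.497, 0.868, -0.0], [0.0, -0.0, -1.0]]
force: [0.7, 0.1, -0.7]
width: 0.025
gripper_force: 40.0
```

Emit:
step_arm:
  series:
    - [[0, 0, 0], 0, 0.7]
    - [[0, 0, 0], 0, 0.7]
    - [[0, 0, 0], 0, 0.7]
    - [[0, 0, 0], 0, 0.7]
    - [[0, 0, 0], 0, 0.7]

```text
t: 42.0
tcp_pos: [0.4544, 0.3711, 0.0042]
orientation: [[-0.868, -0.497, 0.0], [-0.497, 0.868, 0.0], [-0.0, -0.0, -1.0]]
force: [0.2, 0.0, 0.3]
width: 0.0612
gripper_force: 0.0
```

Emit:
step_arm:
  series:
    - [[0, 0, 0], 0, 0.7]
    - [[0, 0, -2], 0, 0.7]
    - [[0, 0, -6], 0, 0.7]
    - [[0, 0, -10], 0, 0.7]
    - [[0, 0, -14], 0, 0.7]

```text
t: 42.5
tcp_pos: [0.4541, 0.3709, 0.1457]
orientation: [[-0.868, -0.497, -0.0], [-0.497, 0.868, -0.0], [0.0, 0.0, -1.0]]
force: [1.1, 0.1, -1.1]
width: 0.0616
gripper_force: 0.0
```

Emit:
step_arm:
  series:
    - [[0, 0, -4], 0, 1]
    - [[0, 4, -8], 0, 1]
    - [[0, 8, -10], 0, 1]
    - [[0, 12, -10], 0, 1]
    - [[0, 12, -10], 0, 1]

```text
t: 43.0
tcp_pos: [0.3921, 0.4785, 0.2447]
orientation: [[-0.865, -0.501, 0.0], [-0.501, 0.865, 0.002], [-0.001, 0.001, -1.0]]
force: [-0.3, 0.4, -1.1]
width: 0.0882
gripper_force: 0.0
```

Run:
```python
from h import *
plan([.4545,.3713],.003,119.8)
ims=[]
for n in('side','scene'):
  p,d=save(n,n+'9.png'); ims.append(cv2.resize(p[110:290,130:370,::-1],(400,300)))
  for l in('crank','scraper'):
    for b in r.silhouettes(l,n)[:1]:
      P,_=pts(n,d,b['pixels']); P=P[(P[:,2]>.004)&(P[:,2]<.1)]; 
      if len(P)>20: P=clean(P); c,a,s=rect(P);print(n,l,round(b['p'],2),len(P),c,w2p(c),a,s,np.percentile(P[:,2],[3,97]))
cv2.imwrite('pics/m9.png',np.hstack(ims))
```

```text
t 43.0 tcp [0.3921 0.4785 0.2447] yawy 120.1 | shift cm [ -0.   -12.43  24.15] turn 0.005 | w 0.0882 F [-0.3  0.4 -1.1] gf 0.0 j6 -80.0 plate [-0.0346  0.2967]
side crank 0.89 232 [0.44712564 0.36119183] [-0.01503109  0.1686517 ] 30.341896057128906 [173.95674133  25.51140594] [0.00473003 0.01823413]
side scraper 0.95 1586 [0.61219672 0.03681331] [ 0.05142614 -0.18919369] -75.73503684997559 [86.63395691 32.94563675] [0.00657796 0.08373726]
scene crank 0.84 306 [0.44699942 0.36424078] [-0.01428874  0.17161159] 29.257814407348633 [177.64089966  24.7632885 ] [0.0049856  0.01919108]
scene scraper 0.76 1084 [0.61226605 0.03806313] [ 0.05184656 -0.18801466] -77.6377534866333 [84.83315277 30.63053703] [0.00802036 0.08459978]
```

View pics/m9.png

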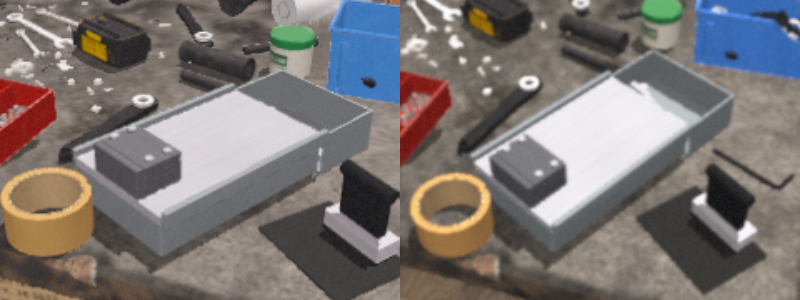

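The picture shows the crank flat on the bench, left of the plate. The scraper is upright but has been knocked about 3 cm toward the mat's far side. I'll measure it relative to the mat and check the tray contents.

Run:
```python
from h import *
for n in('side','scene'):
  p,d=r.capture(n)
  mm=[b['pixels'] for b in r.silhouettes('mat',n)[:1]]; ss=[b for b in r.silhouettes('scraper',n)[:1]]
  for m in mm:
    P=clean(pts(n,d,m)[0]); P=P[P[:,2]<.008]; c,a,s=rect(P); print(n,'mat',c,a,s)
  P,_=pts(n,d); S=clean(box(P,[.53,-.06,.07],[.7,.12,.1])); F=clean(box(P,[.53,-.06,.016],[.7,.12,.026])); print('bar',*rect(S),'foot',*rect(F))
  for b in r.silhouettes('chip_1',n): 
    Q,_=pts(n,d,b['pixels']); print('chip',round(b['p'],2),len(Q),w2p(np.median(Q,0)).round(3),np.median(Q[:,2]).round(3))
```

```text
side mat [0.55506183 0.21472868] 17.3467960357666 [344.72296143 159.17526245]
bar [0.6130816 0.0368414] -78.42410469055176 [71.35120392 16.55317688] foot [0.61634595 0.03725305] -82.18916606903076 [83.26952362 33.40920258]
chip 0.75 11195 [-0.002 -0.028] 0.054
chip 0.4 539 [0.006 0.172] 0.012
scene mat [0.58046576 0.03817467] -84.65267562866211 [141.47866821 100.34794617]
bar [0.61245801 0.03853531] -78.32524299621582 [71.70657349 15.37562084] foot [0.61180151 0.03724759] -76.68681716918945 [84.92332458 30.95110893]
chip 0.49 65 [0.164 0.054] 0.02
```

Emit:
step_arm:
  series:
    - [[-1.5, -4, 0], 0, 1]
    - [[-3, -8, 0], 0, 1]
    - [[-4.5, -12, 0], 0, 1]
    - [[-6, -15, 0], 0, 1]
    - [[-6, -15, 0], 0, 1]

```text
t: 44.2
tcp_pos: [0.5242, 0.372, 0.2435]
orientation: [[-0.87, -0.493, 0.0], [-0.493, 0.87, -0.001], [0.0, -0.001, -1.0]]
force: [-0.3, -0.6, 0.4]
width: 0.088
gripper_force: 0.0
```

Emit:
step_arm:
  series:
    - [[-1.5, -4, 0], 0, 1]
    - [[-3, -8, 0], 0, 1]
    - [[-4.5, -12, 0], 0, 1]
    - [[-6, -15, 0], 0, 1]
    - [[-6, -15, 0], 0, 1]

```text
t: 44.7
tcp_pos: [0.65, 0.272, 0.2429]
orientation: [[-0.87, -0.494, -0.001], [-0.494, 0.87, -0.001], [0.001, -0.0, -1.0]]
force: [-1.2, 0.3, -0.2]
width: 0.0883
gripper_force: 0.0
```

Run:
```python
from h import *
plan([.65,.28],.25,119.8)
p,d=save('wrist','w10.png')
for b in r.silhouettes('chip_1','wrist'):
    P,_=pts('wrist',d,b['pixels']); print(round(b['p'],2),np.round(b['bbox']),w2p(np.median(P,0)).round(3),np.percentile(P[:,2],[5,50,95]).round(3))
```

```text
t 44.7 tcp [0.65   0.272  0.2429] yawy 119.6 | shift cm [-0.39  0.7  -0.71] turn -0.004 | w 0.0883 F [-1.2  0.3 -0.2] gf 0.0 j6 -106.0 plate [0.1543 0.0256]
0.81 [258. 163. 300. 187.] [0.163 0.054] [0.012 0.018 0.026]
0.59 [196. 128. 238. 141.] [ 0.134 -0.025] [0.009 0.013 0.054]
0.57 [188. 135. 228. 163.] [ 0.153 -0.033] [0.004 0.011 0.013]
```

View pics/w10.png

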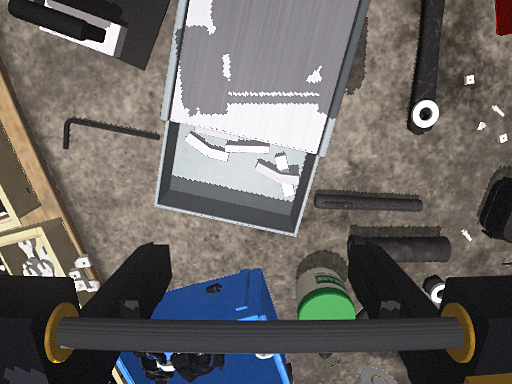

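The wrist picture shows all five chips in the tray: (208,147), (247,147), the crossed pair near (280,170), and one along the plate edge at (215,131), low at z ≈ 13 mm. The plate is clear and the robot touches nothing, so I'm handing in.

```bash
python3 -c "
from h import *
print(r.sign_off())"
```

```text
the job is handed in; nothing more can be done
None
```

The job is handed in, with no verdict returned: the five offcuts I found are in the chip tray, both crank ends met the stop (ringed end first), the crank lies flat on the bench left of the plate, and the scraper stands upright on its mat about 33 mm off centre, because something knocked it after I put it back.

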